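# Drip off the tea strainers and put them away

### The arm

A 6-joint arm with a two-finger parallel gripper is mounted at the origin on a cart in front of the work surface, level with it; the furniture and walls round the work are solid. World frame = base frame: x ahead of the robot, y to its left, z up, the work surface at z = 0. Lengths are in m, angles in rad, forces in N, time in s.
With the tool pointing down it reaches from about 0.425 to 0.95 m from the base axis. Payload 3.5 kg.
Tool frame: the origin (TCP) lies at the very end of the fingers, on their centre line; the grasp point (between the pads) lies 19 mm behind it (ctrl.grip_point_offset is the distance from the TCP to the grasp point, in m); z points along the fingers, y is the line along which they close (so a half turn about z gives the same grasp; the last joint's range is limited). The gripper opens to 85 mm and grips with 20 to 120 N. Pads are 22 mm wide; open, the fingers measure 114 mm over their backs; the gripper's body (76 mm by 85 mm) begins 54 mm behind the grasp point. The pads swing forward as they close: fully open they stand 13 mm farther back than shut.
Start: joints at [-1.362, 0.286, 1.577, -0, 1.279, -0.15], TCP at [0.237, -0.632, 0.231] pointing down, gripper open.
Joint ranges: [-2.77, 2.77], [-0.9, 2.22], [0.21, 2.48], [-1.53, 4.67], [0.24, 2.81], [-2.84, 2.84]. Speed limits (rad/s): [2.79, 2.79, 3.14, 3.14, 3.14, 3.14].

### API

Orientations are given as a unit quaternion [x, y, z, w].
In Python, from plant import ctrl gives the robot as it stands. The module is installed in compiled form; this text tells all that it offers.
- The arm moves only by the shell command python3 -m pendant 'ROWS' [OPENING] [FORCE]. ROWS is JSON, a list of rows, each an object of numbers: "dx", "dy", "dz": the shift along the tool's x, y, z in cm; "twist": the turn about the tool's z in degrees. A call has 1 to 10 rows; each row is the pose to reach, as a shift and turn from the pose commanded when the call began, along the tool's axes at that moment; what a row does not reach only later rows make up. A row lasts 1/8 s, in which the tool goes at most 62.5 mm and 10.7 degrees, less where a joint would pass 70% of its speed; a pose out of reach is approached as far as the arm can. A call with a gripper value outside its range is refused whole. OPENING is the opening in per cent of the stroke, from 0 (shut) to 100 (fully open), set as the call begins (- or left out, the last holds). The fingers move at their own pace and stop on an object; FORCE is the grip in N (left out, the last holds). Time passes only in rows, so rows that repeat a pose let the fingers close. It gives the time, the measured TCP pose, the force, the opening and the grip force at its end, in the units of the state.
- ctrl.get_state(): the state, without advancing time (a new reading comes with each control period).
- ctrl.read_camera(name): name is "scene" or "top" or "wrist"; returns a dict with "img" (420x560x3 uint8, red, green, blue), "depth" (420x560 float32, m along the optical axis (not along the pixel's ray), 0 where there is no reading), "camera_matrix" (3x3 intrinsics, pixels), "distortion" ([k1, k2, p1, p2, k3] as OpenCV has them; the pictures are not rectified), "xyz" and "rotation" of the camera in the world; the wrist camera has in their place "tool_from_camera" (4x4, takes a point from camera to tool coordinates, whose origin is the TCP and whose axes are the flange's). Camera axes: x right, y up, looking along -z (the intrinsics and any distortion apply to the point x, -y, -z); pixel columns grow to the right and rows downward; lengths in m; the calibration is good to about 2 mm. A picture is of the moment at which its call begins: read the wrist's pose just before it.
- ctrl.sign_off(): hands the job in; it is judged then, once.
The state is a dict: "time": time; "qpos": joint angles; "dq": joint speeds; "joint_efforts": joint torques, N m; "eef_pos": TCP position; "tcp_rot": TCP orientation; "contact_force": force on the tool from outside, world axes, zero at the start; "wrist_torque": the same for the moment, N m; "opening": opening from 0.0 (shut) to 1.0 (fully open); "finger_force": force on a finger pad.
Only numpy, scipy, OpenCV 4.12 (cv2) and the standard library are available. Lean on these libraries where they do the work, as an engineer would, in place of code of your own. Each camera call takes 0.05 s, during which the arm holds its last target. There are 200 camera calls.

### The job

Swing the folding hook fully out from its board, hang every rinsed tea strainer that is there on its rod by the crook handle, and leave them all hanging together, let go, for three seconds to drip off. Then open the white box's wooden cover, stand all the strainers upright inside the box, lower the cover shut, and fold the empty hook flat against its board. Guide the cover gently onto its stop both ways instead of letting it fall, and leave the mug, the salt jar and the teapot where they stand.

Things in the scene. Friction and masses are not known exactly. Their poses are not given: they have to be found in the camera images.
- hook_stand: fixed stand with the folding hook, on the left. Origin on the worktop right below the hook's pivot; -x is its front (toward the robot), z up. A wooden board 275 mm high stands behind the pivot (x = 32 to 48 mm, y = -140 to +45 mm); a grey drip tray 10 mm high lies in front (x = -220 to +50 mm, y = -65 to +65 mm).
- hook (a joint): swing of the hook about its upright pivot: 0 = folded flat along the board (rod points to the stand's -y), 1.57 = fully out (rod points to the stand's -x, square to the board), limited by stops at both. Stiff: it stays where it is left; about 1 N at the tip moves it, and it can be moved by its tip.
- hook_pivot (a point): point on the pivot axis on the rod's centre line, 225 mm above the worktop; it turns with the hook. The rod, a straight level steel bar 9 mm across and 200 mm long, runs along this frame's -y; z is up.
- hook_tip (a point): centre of the hook's upturned tip at the end of the rod: an upright round stud 14 mm across, 40 mm high, 200 mm from the pivot; the point lies 20 mm above the rod's centre line, 14 mm below the top of the stud. The stud stands beyond the board's edge, so there is room round it.
- box: fixed white storage box, on the right, 160 x 250 x 133 mm outside, walls and floor 5 mm. Origin: centre of its underside; -x is its front, z up.
- cover (a joint): wooden cover of the box, 250 g; hinge axis along the box's y at its rear top edge (box frame x = +80, z = 137 mm): 0 = shut, 1.85 = fully open, leaning back on its stop. Hinge almost free: below about 1.5 rad the cover falls shut when let go, past 1.6 rad it falls back on its stop.
- cover_bar (a point): middle of the cover's steel handle bar: round, 12 mm across, 100 mm long along the box's y, carried 47 mm in front of the cover's front edge, 210 mm from the hinge axis (shut: x = -130 mm, z = 137 mm in the box frame). Between the bar and the box front there are 43 mm clear. The bar's axes turn with the cover.
- strainer_red: tea strainer with a red grip, one of three alike but for the colour, 53 x 53 x 122 mm, 120 to 210 g; may be absent. Origin: centre of its underside, z up when it stands. A steel cup 48 mm across (rim 53), 33 mm high; above it a crook of 6 mm wire (see the blue one); on the crook's peak the grip, an upright plastic block 16 mm in x, 22 mm in y, from z = 88 to 122 mm
- strainer_blue: tea strainer, blue grip, like the red one; may be absent. The crook lies in the strainer's own y-z plane: its stem rises at y = -23 mm to z = 64 mm, slants to the peak at y = 0, z = 86 mm (wire centre), then down to its free end at y = +19 mm, whose lowest point is at z = 65 mm. So it is open toward +y, between the rim (z = 33 mm) and the free end
- strainer_yellow: tea strainer, yellow grip, like the red one; may be absent. Hung, the strainer's x axis runs along the rod, the rod's centre line (in the peak of the crook) is 75 mm above its origin, and it hangs upright, its underside 150 mm above the worktop. The rod enters the open side of the crook sideways; three strainers fit side by side 55 mm or more apart
- mug_1: blue mug, 89 x 126 x 97 mm, origin under its middle; leave it alone
- salt_jar: small salt jar with a dark cap, 41 x 41 x 105 mm, origin under its middle; leave it alone
- teapot: glass teapot, 120 x 207 x 112 mm, origin under its middle; leave it alone
Things that resemble listed ones, but are neither listed nor needed, are in the scene too. Leave any pink look-alike of the strainer_red alone.

How it is judged:
By the outcome, as a careful person would: the job done as asked, in the order asked, and still so for the second after the job is handed in, with the robot touching nothing.
Of strainer_red, strainer_blue, strainer_yellow only 2 to 3 are there at a start; the rules pass over those that are not, and their reading is None.
At some moment in a run one of strainer_red, strainer_blue, strainer_yellow may be knocked a few centimetres aside while the robot is not near it.
It also fails if it takes over 210 s, if anything falls off the work surface, if the arm or the gripper's body presses on something with over 40 N, if the wrist force passes 120 N, or if a joint passes its speed limit or range.

## Working session

There is one attempt and no reset: what is moved stays moved. The work goes in short steps, Python scripts to look and compute and a shell command to move; the robot and the scene stay as the last step left them, time stands still between calls to the robot, and variables do not carry over. Pictures are saved under pics/ and viewed, at most 14 in all, crops included, and the job is handed in when it is done.

```bash
mkdir -p pics; cat > h.py <<'E'
import numpy as np, cv2
from plant import ctrl
from scipy.spatial.transform import Rotation as R
def cam(n):
    s=ctrl.get_state(); c=ctrl.read_camera(n)
    if n=="wrist":
        T=np.eye(4);T[:3,:3]=R.from_quat(s["tcp_rot"]).as_matrix();T[:3,3]=s["eef_pos"]
        T=T@np.array(c["tool_from_camera"]); c["xyz"]=T[:3,3];c["rotation"]=T[:3,:3]
    return c
def cloud(c):
    h,w=c["depth"].shape
    uv=np.stack(np.meshgrid(np.arange(w),np.arange(h)),-1).reshape(-1,1,2).astype(np.float32)
    p=cv2.undistortPoints(uv,np.array(c["camera_matrix"]),np.array(c["distortion"])).reshape(h,w,2)
    d=c["depth"]; P=np.stack([p[...,0]*d,-p[...,1]*d,-d],-1)
    W=P@np.array(c["rotation"]).reshape(3,3).T+np.array(c["xyz"]); W[d==0]=np.nan
    return W
def save(c,n,crop=None,scale=1):
    i=c["img"][...,::-1]
    if crop: i=i[crop[1]:crop[3],crop[0]:crop[2]]
    cv2.imwrite("pics/"+n,cv2.resize(i,None,fx=scale,fy=scale,interpolation=cv2.INTER_CUBIC))
E
python3 - <<'E'
from h import *
s=ctrl.get_state();print(s)
for n in("scene","top"):
    c=cam(n);save(c,n+"0.png",scale=1.4);np.savez(n+"0.npz",img=c["img"],W=cloud(c)); print(n,c["xyz"])
E
```

```text
{'time': 0.0, 'qpos': array([-1.36201433e+00,  2.87212665e-01,  1.57817576e+00, -3.28215233e-06,
        1.27859848e+00, -1.49975765e-01]), 'dq': array([ 2.20376296e-05, -5.71854112e-05,  7.73866388e-04,  7.74680890e-04,
        4.81130793e-04, -6.39845253e-04]), 'joint_efforts': array([-6.98528329e-04, -4.05982018e+01, -2.92622942e+01, -2.73976175e-04,
        5.99983789e-03, -2.50617127e-06]), 'eef_pos': array([ 0.23690481, -0.63135975,  0.22991651]), 'tcp_rot': array([ 9.83953912e-01,  1.78418796e-01, -3.67644915e-05, -1.19656428e-03]), 'contact_force': array([ 0.10043165,  0.14047656, -0.00166029]), 'wrist_torque': array([-0.01352422, -0.02053859, -0.00397871]), 'finger_force': 0.0, 'opening': 1.0012768571780726}Traceback (most recent call last):
  File "<stdin>", line 4, in <module>
  File "h.py", line 15, in cloud
    W=P@np.array(c["rotation"]).reshape(3,3).T+np.array(c["xyz"]); W[d==0]=np.nan
        ~~~~~~~~~~~~~~~~~~~~~~~~~~~~~~~^^^^^
ValueError: cannot reshape array of size 4 into shape (3,3)
```

```bash
sed -i 's/    W=P@np.array(c\["rotation"\]).reshape(3,3).T/    r=np.array(c["rotation"]); r=R.from_quat(r).as_matrix() if r.size==4 else r\n    W=P@r.T/' h.py
python3 - <<'E'
from h import *
for n in("scene","top"):
    c=cam(n);save(c,n+"0.png",scale=1.4);np.savez(n+"0.npz",img=c["img"],W=cloud(c)); print(n,c["xyz"],c["rotation"])
E
```

```text
scene [-0.15098956  0.98911266  0.96494305] [-0.14033375  0.45524952  0.83726254 -0.2684134 ]
top [ 0.48915867 -0.03717374  1.20773517] [ 0.0296844  -0.01654361 -0.69956241  0.71376297]
```

View pics/scene0.png

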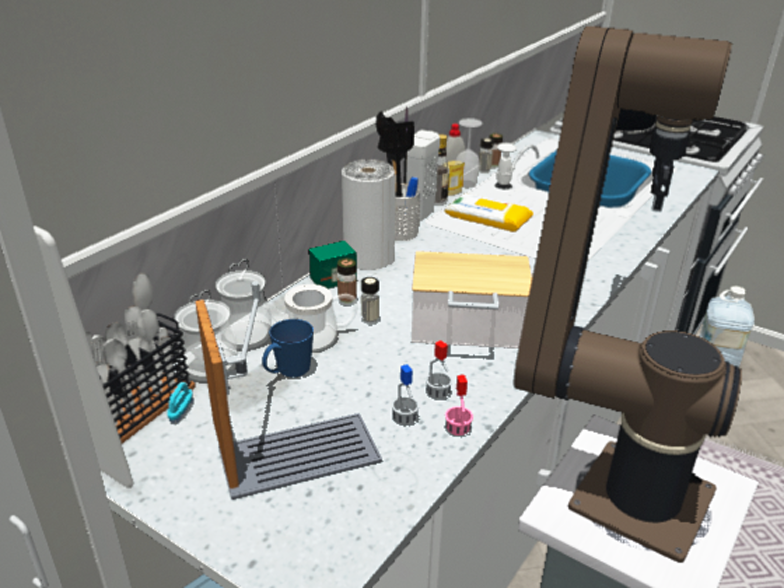

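View pics/top0.png

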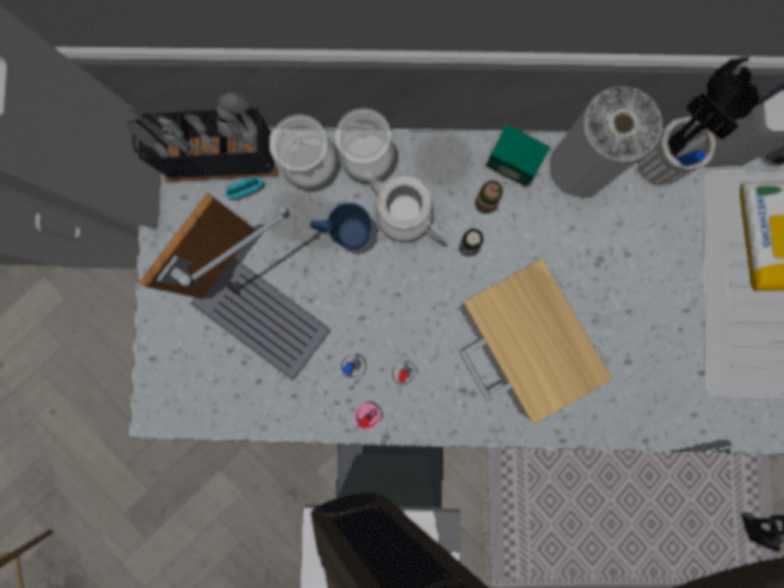

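```bash
python3 - <<'E'
from h import *
d=np.load("top0.npz");W=d["W"];img=d["img"].astype(int)
def at(u,v): return np.round(W[int(v/1.4),int(u/1.4)],3)
for n,p in dict(mug=(350,228),salt=(472,240),teapot=(405,208),pivot=(180,272),tip=(285,213),blue=(348,369),red=(404,376),pink=(366,420)).items(): print(n,at(*p))
v,u=np.mgrid[:420,:560]*1.4
def rect(m,name):
    P=W[m][:,:2].astype(np.float32); r=cv2.minAreaRect(P); print(name,m.sum(),np.round(cv2.boxPoints(r),3).tolist(),r[1],r[2])
z=W[...,2]
rect((z>.125)&(z<.16)&(u>455)&(u<620)&(v>255)&(v<425)&(img[...,0]-img[...,2]>40),"cover")
m=(z>.11)&(z<.16)&(u>455)&(u<515)&(v>325)&(v<400)&(abs(img[...,0]-img[...,2])<30);print("bar",np.round(W[m].mean(0),3),m.sum()); rect(m,"bar")
m=(z>.004)&(z<.016)&(u>190)&(u<340)&(v>260)&(v<380)&(img.max(-1)<120);rect(m,"tray")
m=(z>.20)&(z<.30)&(u>150)&(u<300)&(v>190)&(v<300);print(m.sum())
mb=m&(z>.26);rect(mb,"boardtop")
mr=m&(z<.24)&(abs(img[...,0]-img[...,2])<30);P=W[mr];rect(mr,"rod");print(z[mr].min(),z[mr].max())
for n,(a,b,c,e) in dict(blue=(335,350,370,380),red=(388,357,418,388),pink=(352,400,385,432)).items():
    m=(u>a)&(u<c)&(v>b)&(v<e)&(z>.02)
    g=m&(z>.085)&(img[...,:3].max(-1)-img.min(-1)>60)
    cu=m&(z<.05)
    print(n,"grip",g.sum(),np.round(np.median(W[g],0),3),z[g].max() if g.any() else 0,"cup",cu.sum(),cv2.minEnclosingCircle(W[cu][:,:2].astype(np.float32)))
E
```

```text
mug [0.725 0.077 0.012]
salt [ 0.686 -0.163  0.104]
teapot [ 0.763 -0.035  0.031]
pivot [0.599 0.338 0.244]
tip [0.698 0.163 0.254]
blue [0.439 0.065 0.119]
red [ 0.429 -0.038  0.124]
pink [0.345 0.029 0.121]
cover 6374 [[0.3479999899864197, -0.2720000147819519], [0.4309999942779541, -0.414000004529953], [0.6480000019073486, -0.28600001335144043], [0.5649999976158142, -0.14499999582767487]] (0.2513831853866577, 0.16370804607868195) 30.47072982788086
bar [ 0.439 -0.177  0.141] 323
bar 323 [[0.3869999945163727, -0.1889999955892563], [0.414000004529953, -0.23499999940395355], [0.5019999742507935, -0.18299999833106995], [0.4749999940395355, -0.13699999451637268]] (0.10202521085739136, 0.053157418966293335) 30.57776641845703
tray 3498 [[0.37299999594688416, 0.22300000488758087], [0.5149999856948853, 0.07800000160932541], [0.7089999914169312, 0.2669999897480011], [0.5669999718666077, 0.41200000047683716]] (0.270363986492157, 0.20320114493370056) 44.31774139404297
1883
boardtop 666 [[0.5770000219345093, 0.37599998712539673], [0.7020000219345093, 0.1599999964237213], [0.7730000019073486, 0.20100000500679016], [0.6489999890327454, 0.4169999957084656]] (0.08239137381315231, 0.24950167536735535) 30.001869201660156
rod 507 [[0.5479999780654907, 0.367000013589859], [0.7020000219345093, 0.15800000727176666], [0.7720000147819519, 0.20999999344348907], [0.6179999709129333, 0.4180000126361847]] (0.0870741456747055, 0.2589063048362732) 36.50931167602539
0.20003675210355643 0.2399563808692633
blue grip 43 [0.439 0.065 0.121] 0.125795216091255 cup 92 ((0.44073915481567383, 0.06540907919406891), 0.026399988681077957)
red grip 42 [ 0.429 -0.036  0.122] 0.12560407921719907 cup 90 ((0.42870593070983887, -0.036204274743795395), 0.026168284937739372)
pink grip 61 [0.343 0.032 0.121] 0.12551291654861685 cup 85 ((0.3428970277309418, 0.032288286834955215), 0.026479283347725868)
```

Candidates (top picture): red grip with steel cup (404,372) = strainer_red; red grip with pink cup (368,415) = look-alike; blue grip (350,366) = strainer_blue; no yellow grip is seen (the yellow sponge pack is not one). The hook is partly out, from (180,272) to (285,213).

```bash
cat >> h.py <<'E'
def go(*tg, yaw=None, deg=True):
    """targets (x,y,z,yawdeg) -> rows in tool axes from current pose; yaw=heading of tool x"""
    s=ctrl.get_state(); M=R.from_quat(s["tcp_rot"]).as_matrix(); y0=np.degrees(np.arctan2(M[1,0],M[0,0]))
    print("now",np.round(s["eef_pos"],4),"yaw",round(y0,1),"q",np.round(s["qpos"],2),"t",round(s["time"],1),"open",round(s["opening"],2))
    for x,y,z,w in tg:
        d=M.T@(np.array([x,y,z])-s["eef_pos"])*100
        tw=-((w-y0+180)%360-180)
        print("dx %.2f dy %.2f dz %.2f twist %.1f"%(*d,tw), "n>=%.1f"%max(np.linalg.norm(d)/6.25,abs(tw)/10.7))
E
python3 - <<'E'
from h import *
d=np.load("top0.npz");W=d["W"];img=d["img"].astype(int);z=W[...,2]
v,u=np.mgrid[:420,:560]*1.4
m=(z>.268)&(z<.285)&(u>135)&(u<260)&(v>190)&(v<300)
P=W[m];print(m.sum());r=cv2.minAreaRect(P[:,:2].astype(np.float32));print(np.round(cv2.boxPoints(r),3),r[1],r[2])
m=(z>.205)&(z<.24)&(u>190)&(u<280)&(v>205)&(v<285)&(img.min(-1)>90)
l=cv2.fitLine(W[m][:,:2].astype(np.float32),cv2.DIST_HUBER,0,.01,.01).ravel();print("rod",m.sum(),l,np.degrees(np.arctan2(l[1],l[0])),np.median(z[m]))
m=(z>.25)&(z<.268)&(u>270)&(u<300)&(v>200)&(v<225);print("stud",np.round(W[m].mean(0),4),m.sum())
m=(z>.005)&(z<.014)&(img.max(-1)<110)&(u+v>530)&(u<340)&(v<385)&(v>290);r=cv2.minAreaRect(W[m][:,:2].astype(np.float32));print("tray",np.round(cv2.boxPoints(r),3),r[1],r[2])
go((.45,-.35,.4,0),(.45,.02,.4,0))
E
```

```text
603
[[0.568 0.38 ]
 [0.718 0.273]
 [0.728 0.288]
 [0.579 0.395]] (0.01781020686030388, 0.18388551473617554) 54.43663787841797
rod 279 [ 0.5928652  -0.80530167  0.6424594   0.25089306] -53.6394 0.22879698649918057
stud [0.7035 0.1665 0.258 ] 33
tray [[0.407 0.187]
 [0.513 0.112]
 [0.634 0.282]
 [0.528 0.358]] (0.20904000103473663, 0.12988431751728058) 54.62983322143555
now [ 0.2369 -0.6315  0.2302] yaw 20.6 q [-1.36  0.29  1.58 -0.    1.28 -0.15] t 0.1 open 1.0
dx 29.84 dy -18.91 dz -16.94 twist 20.6 n>=6.3
dx 42.83 dy -53.55 dz -16.87 twist 20.6 n>=11.3
```

```bash
python3 -m pendant '[{"dx":15,"dy":-9.5,"dz":-17,"twist":-10},{"dx":29.8,"dy":-18.9,"dz":-17,"twist":-20},{"dx":29.8,"dy":-18.9,"dz":-17,"twist":-30},{"dx":29.8,"dy":-18.9,"dz":-17,"twist":-40},{"dx":29.8,"dy":-18.9,"dz":-17,"twist":-50},{"dx":29.8,"dy":-18.9,"dz":-17,"twist":-60},{"dx":29.8,"dy":-18.9,"dz":-17,"twist":-60},{"dx":29.8,"dy":-18.9,"dz":-17,"twist":-60}]' 35 20
python3 -c "
from h import *
go((.55,-.05,.4,100),(.7035,.1665,.33,126))"
```

```text
time: 1.15
eef_pos: [0.4502, -0.3499, 0.4016]
tcp_rot: [0.763, 0.647, -0.0, 0.0]
contact_force: [-1.0, 0.2, -0.2]
opening: 0.351
finger_force: 0.0
now [ 0.4502 -0.3499  0.4016] yaw 80.6 q [-0.84 -0.02  1.62 -0.    1.55 -0.67] t 1.1 open 0.35
dx 31.22 dy 4.95 dz 0.13 twist -19.4 n>=5.1
dx 55.09 dy 16.56 dz 7.11 twist -45.4 n>=9.3
```

```bash
python3 -m pendant '[{"dx":31.2,"dy":5,"dz":0,"twist":-10},{"dx":31.2,"dy":5,"dz":0,"twist":-20},{"dx":31.2,"dy":5,"dz":0,"twist":-30},{"dx":31.2,"dy":5,"dz":0,"twist":-40},{"dx":40,"dy":10,"dz":0,"twist":-45.4},{"dx":55.1,"dy":16.5,"dz":3,"twist":-45.4},{"dx":55.1,"dy":16.5,"dz":5,"twist":-45.4},{"dx":55.1,"dy":16.5,"dz":7,"twist":-45.4},{"dx":55.1,"dy":16.5,"dz":7,"twist":-45.4},{"dx":55.1,"dy":16.5,"dz":7,"twist":-45.4}]'
python3 - <<'E'
from h import *
c=cam("wrist");save(c,"w1.png",scale=1.3);W=cloud(c);np.savez("w1.npz",img=c["img"],W=W)
z=W[...,2];m=(z>.25)&(z<.265)&(np.hypot(W[...,0]-.70,W[...,1]-.166)<.03);print(m.sum(),np.round(W[m].mean(0),4) if m.any() else 0)
go((.7035,.1665,.235,126))
E
```

```text
time: 2.4
eef_pos: [0.7034, 0.1662, 0.3257]
tcp_rot: [0.455, 0.891, -0.002, -0.003]
contact_force: [0.2, -0.0, 0.0]
opening: 0.354
finger_force: 0.0
421 [0.7013 0.1686 0.2573]
now [0.7037 0.1679 0.3243] yaw 126.0 q [ 0.09  0.35  1.33  0.    1.47 -0.53] t 2.5 open 0.35
dx -0.14 dy -0.04 dz 8.93 twist -0.0 n>=1.4
```

View pics/w1.png

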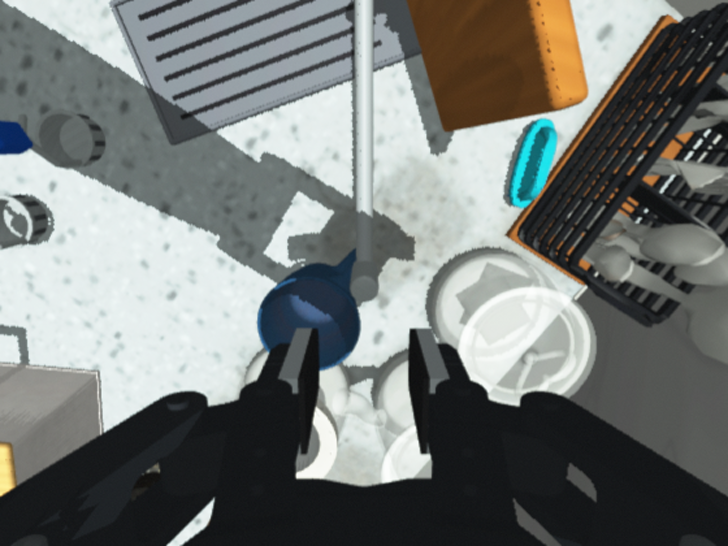

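The wrist picture shows the stud at (363,283), centred between the two fingers, with free space for both.

```bash
python3 -m pendant '[{"dx":-0.1,"dz":3},{"dx":-0.1,"dz":6},{"dx":-0.1,"dz":8.9},{"dx":-0.1,"dz":8.9},{"dx":-0.1,"dz":8.9}]'
cat >> h.py <<'E'
PV=np.array([.587,.328])
def arc(p0,p1,n,z,off=180):
    go(*[(*(PV+.2*np.array([np.cos(np.radians(p)),np.sin(np.radians(p))])),z,p+off) for p in np.linspace(p0,p1,n+1)[1:]])
E
python3 -c "
from h import *
arc(-54,-129,15,.235)"
```

```text
now [0.7037 0.1679 0.3243] yaw 126.0 q [ 0.09  0.35  1.33  0.    1.47 -0.53] t 2.5 open 0.35
dx -0.15 dy -1.72 dz 8.94 twist 5.0 n>=1.5
dx 0.07 dy -3.45 dz 8.95 twist 10.0 n>=1.5
dx 0.45 dy -5.15 dz 8.97 twist 15.0 n>=1.7
dx 0.97 dy -6.82 dz 8.98 twist 20.0 n>=1.9
dx 1.64 dy -8.43 dz 8.99 twist 25.0 n>=2.3
dx 2.44 dy -9.98 dz 9.00 twist 30.0 n>=2.8
dx 3.38 dy -11.45 dz 9.02 twist 35.0 n>=3.3
dx 4.44 dy -12.84 dz 9.03 twist 40.0 n>=3.7
dx 5.62 dy -14.12 dz 9.05 twist 45.0 n>=4.2
dx 6.90 dy -15.30 dz 9.06 twist 50.0 n>=4.7
dx 8.29 dy -16.37 dz 9.07 twist 55.0 n>=5.1
dx 9.76 dy -17.30 dz 9.08 twist 60.0 n>=5.6
dx 11.30 dy -18.11 dz 9.10 twist 65.0 n>=6.1
dx 12.92 dy -18.78 dz 9.11 twist 70.0 n>=6.5
dx 14.58 dy -19.31 dz 9.12 twist 75.0 n>=7.0$[0]: bad value
```

```bash
python3 -m pendant '[{"dx":-0.1,"dy":0,"dz":3,"twist":0},{"dx":-0.1,"dy":0,"dz":6,"twist":0},{"dx":-0.1,"dy":0,"dz":8.9,"twist":0},{"dx":-0.1,"dy":0,"dz":8.9,"twist":0},{"dx":-0.1,"dy":-1.7,"dz":8.9,"twist":5},{"dx":0.1,"dy":-3.4,"dz":8.9,"twist":10},{"dx":0.4,"dy":-5.1,"dz":9,"twist":15},{"dx":1.0,"dy":-6.8,"dz":9,"twist":20},{"dx":1.6,"dy":-8.4,"dz":9,"twist":25},{"dx":2.4,"dy":-10,"dz":9,"twist":30}]'
python3 -c "
from h import *
arc(-84,-130,9,.235)"
```

```text
time: 3.7
eef_pos: [0.6086, 0.1252, 0.2432]
tcp_rot: [0.671, 0.741, 0.001, 0.001]
contact_force: [1.6, 0.9, -0.1]
opening: 0.35
finger_force: 0.5
now [0.6086 0.1252 0.2432] yaw 95.7 q [ 0.04  0.16  1.71 -0.    1.27 -0.06] t 3.7 open 0.35
dx 0.46 dy -1.81 dz 0.81 twist 4.8 n>=0.4
dx 0.69 dy -3.58 dz 0.80 twist 9.9 n>=0.9
dx 1.07 dy -5.32 dz 0.80 twist 15.0 n>=1.4
dx 1.61 dy -7.02 dz 0.79 twist 20.1 n>=1.9
dx 2.30 dy -8.67 dz 0.78 twist 25.2 n>=2.4
dx 3.13 dy -10.25 dz 0.78 twist 30.3 n>=2.8
dx 4.10 dy -11.74 dz 0.77 twist 35.4 n>=3.3
dx 5.20 dy -13.15 dz 0.77 twist 40.6 n>=3.8
dx 6.42 dy -14.45 dz 0.76 twist 45.7 n>=4.3
```

```bash
python3 -m pendant '[{"dx":0.4,"dy":-1.8,"dz":0.3,"twist":5},{"dx":0.7,"dy":-3.6,"dz":0.3,"twist":10},{"dx":1.1,"dy":-5.3,"dz":0.3,"twist":15},{"dx":1.6,"dy":-7,"dz":0.3,"twist":20},{"dx":2.3,"dy":-8.7,"dz":0.3,"twist":25},{"dx":3.1,"dy":-10.2,"dz":0.3,"twist":30},{"dx":4.1,"dy":-11.7,"dz":0.3,"twist":35},{"dx":5.2,"dy":-13.1,"dz":0.3,"twist":40},{"dx":5.7,"dy":-13.7,"dz":0.3,"twist":42},{"dx":5.7,"dy":-13.7,"dz":0.3,"twist":42}]'
python3 -c "
from h import *
arc(-127,-131,2,.238)"
```

```text
time: 4.95
eef_pos: [0.4662, 0.1687, 0.2399]
tcp_rot: [0.891, 0.453, 0.001, 0.001]
contact_force: [0.4, 0.1, 0.4]
opening: 0.35
finger_force: 0.0
now [0.4662 0.1687 0.2399] yaw 53.9 q [ 0.14 -0.13  2.   -0.    1.26  0.77] t 5.0 open 0.35
dx 0.02 dy -0.64 dz 0.18 twist 2.9 n>=0.3
dx 0.07 dy -1.34 dz 0.18 twist 4.9 n>=0.5
```

```bash
python3 -m pendant '[{"dx":0,"dy":-0.4,"dz":0.1,"twist":0},{"dx":0,"dy":-0.8,"dz":0.1,"twist":0},{"dx":0,"dy":-1.1,"dz":0.1,"twist":0},{"dx":0,"dy":-1.1,"dz":0.1,"twist":0}]'
```

```text
time: 5.45
eef_pos: [0.4628, 0.1714, 0.2384]
tcp_rot: [0.891, 0.454, 0.005, 0.008]
contact_force: [16.7, -12.2, -4.5]
opening: 0.348
finger_force: 10.4
```

```bash
python3 -m pendant '[{"dx":0,"dy":-0.5,"dz":0.1,"twist":0},{"dx":0,"dy":0,"dz":0,"twist":0},{"dx":0,"dy":0,"dz":-4,"twist":0},{"dx":0,"dy":0,"dz":-8,"twist":0},{"dx":0,"dy":0,"dz":-12,"twist":0}]'
python3 -c "
from h import *
go((.46,-.12,.36,90))"
```

```text
time: 6.08
eef_pos: [0.4567, 0.1754, 0.3583]
tcp_rot: [0.891, 0.453, -0.0, -0.0]
contact_force: [-0.0, 0.1, 0.9]
opening: 0.349
finger_force: 0.0
now [0.4567 0.1754 0.3583] yaw 53.9 q [ 0.16 -0.2   1.86  0.    1.49  0.79] t 6.1 open 0.35
dx -23.69 dy 17.66 dz -0.18 twist -36.1 n>=4.7
```

```bash
python3 -m pendant '[{"dx":-8,"dy":6,"dz":0,"twist":-10},{"dx":-16,"dy":12,"dz":0,"twist":-20},{"dx":-23.7,"dy":17.7,"dz":0,"twist":-30},{"dx":-23.7,"dy":17.7,"dz":0,"twist":-36},{"dx":-23.7,"dy":17.7,"dz":0,"twist":-36},{"dx":-23.7,"dy":17.7,"dz":0,"twist":-36},{"dx":-23.7,"dy":17.7,"dz":0,"twist":-36},{"dx":-23.7,"dy":17.7,"dz":0,"twist":-36}]'
python3 - <<'E'
from h import *
c=cam("wrist");save(c,"w2.png",scale=1.4);W=cloud(c);np.savez("w2.npz",img=c["img"],W=W)
z=W[...,2];img=c["img"].astype(int)
for n,p in dict(blue=(.44,.065),red=(.429,-.036)).items():
    near=np.hypot(W[...,0]-p[0],W[...,1]-p[1])<.045
    sat=img.max(-1)-img.min(-1)>60
    g=near&sat&(z>.117)&(z<.13); r=cv2.minAreaRect(W[g][:,:2].astype(np.float32)); print(n,"grip",g.sum(),np.round(W[g].mean(0),4),r)
    cu=near&(z>.028)&(z<.037);print(" rim",cu.sum(),cv2.minEnclosingCircle(W[cu][:,:2].astype(np.float32)))
    w=near&(z>.045)&(z<.087)&~sat;print(" wire",w.sum());C=np.array(cv2.minEnclosingCircle(W[cu][:,:2].astype(np.float32))[0])
    for zz in(.045,.055,.065,.075):
        k=w&(z>=zz)&(z<zz+.012)
        if k.sum()>3:
            D=W[k][:,:2]-C;print("  z",zz,k.sum(),np.round(D.mean(0),4),"r",np.round(np.hypot(*D.mean(0)),4),"ang",np.round(np.degrees(np.arctan2(D.mean(0)[1],D.mean(0)[0])),1))
E
```

```text
time: 7.08
eef_pos: [0.4605, -0.1188, 0.3573]
tcp_rot: [0.707, 0.707, 0.0, -0.0]
contact_force: [0.3, 0.1, -0.1]
opening: 0.346
finger_force: 0.0
blue grip 0 [nan nan nan] ((0.0, 0.0), (0.0, 0.0), 0.0)
 rim 313 ((0.4383518397808075, 0.06423606723546982), 0.02642948180437088)
 wire 128
  z 0.045 14 [ 0.0205 -0.0123] r 0.0239 ang -31.0
  z 0.055 25 [ 0.021  -0.0113] r 0.0239 ang -28.3
  z 0.065 78 [ 0.0163 -0.0084] r 0.0184 ang -27.3
  z 0.075 34 [ 0.0104 -0.0053] r 0.0117 ang -27.1
red grip 336 [ 0.4267 -0.0373  0.1209] ((0.4264291524887085, -0.03735687583684921), (0.015465890988707542, 0.021942470222711563), 77.34671020507812)
 rim 395 ((0.4262678325176239, -0.03746698424220085), 0.02647549845278263)
 wire 95
  z 0.055 16 [ 0.0231 -0.0052] r 0.0237 ang -12.8
  z 0.065 75 [ 0.0092 -0.0021] r 0.0094 ang -13.2
  z 0.075 19 [ 0.0121 -0.0026] r 0.0123 ang -12.2<stdin>:7: RuntimeWarning: Mean of empty slice.
  ret = um.true_divide(
```

View pics/w2.png

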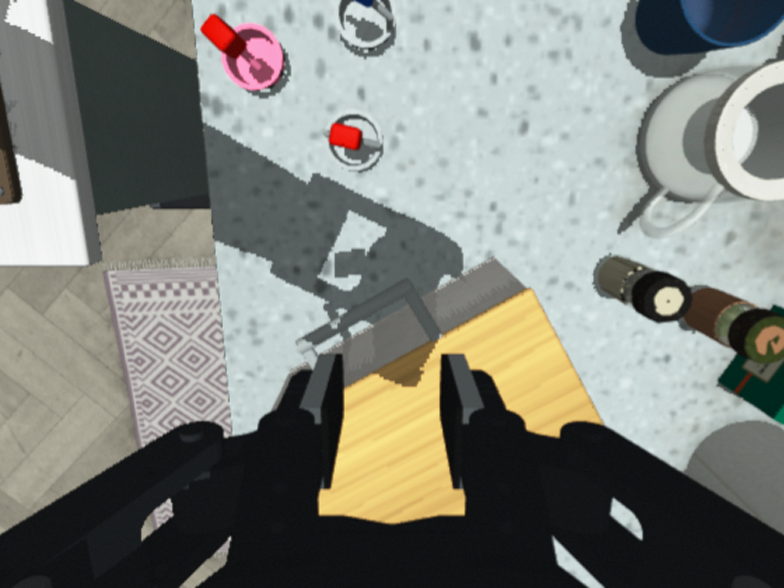

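The picture shows red strainer (steel cup) at (352,140), pink look-alike at (250,55) and the blue one at (367,20). Red is confirmed: yaw 77°, blue about 62°.

```bash
python3 -c "
from h import *
go((.4267,-.0374,.2,77),(.4267,-.0374,.09,77))"
```

```text
now [ 0.4606 -0.1186  0.3574] yaw 90.1 q [-0.47 -0.24  1.89  0.    1.49 -0.47] t 7.1 open 0.35
dx 8.12 dy -3.38 dz 15.75 twist 13.1 n>=2.9
dx 8.11 dy -3.38 dz 26.75 twist 13.1 n>=4.5
```

```bash
python3 -m pendant '[{"dx":8.1,"dy":-3.4,"dz":5,"twist":7},{"dx":8.1,"dy":-3.4,"dz":10,"twist":13},{"dx":8.1,"dy":-3.4,"dz":15,"twist":13},{"dx":8.1,"dy":-3.4,"dz":15.7,"twist":13},{"dx":8.1,"dy":-3.4,"dz":15.7,"twist":13}]' 65 30
python3 -c "
from h import *
go((.4267,-.0374,.09,77))"
```

```text
time: 7.75
eef_pos: [0.4275, -0.0389, 0.202]
tcp_rot: [0.782, 0.623, 0.001, 0.001]
contact_force: [-0.1, 0.1, 0.2]
opening: 0.652
finger_force: 0.0
now [ 0.4275 -0.0389  0.202 ] yaw 77.0 q [-0.33 -0.26  2.18  0.    1.22 -0.1 ] t 7.8 open 0.65
dx 0.13 dy -0.13 dz 11.20 twist 0.0 n>=1.8
```

```bash
python3 -m pendant '[{"dx":0,"dy":0,"dz":4,"twist":0},{"dx":0,"dy":0,"dz":8,"twist":0},{"dx":0,"dy":0,"dz":11.1,"twist":0},{"dx":0,"dy":0,"dz":11.1,"twist":0},{"dx":0,"dy":0,"dz":11.1,"twist":0}]'
python3 -m pendant '[{"dx":0,"dy":0,"dz":0,"twist":0},{"dx":0,"dy":0,"dz":0,"twist":0},{"dx":0,"dy":0,"dz":0,"twist":0},{"dx":0,"dy":0,"dz":0,"twist":0},{"dx":0,"dy":0,"dz":0,"twist":0}]' 0 40
python3 -m pendant '[{"dx":0,"dy":0,"dz":-4,"twist":0},{"dx":0,"dy":0,"dz":-9,"twist":0},{"dx":0,"dy":0,"dz":-14,"twist":0},{"dx":0,"dy":0,"dz":-18.5,"twist":0},{"dx":0,"dy":0,"dz":-18.5,"twist":0},{"dx":0,"dy":0,"dz":-18.5,"twist":0}]'
```

```text
time: 8.38
eef_pos: [0.4292, -0.0401, 0.0925]
tcp_rot: [0.783, 0.622, 0.001, 0.002]
contact_force: [0.3, -0.6, 0.4]
opening: 0.647
finger_force: 0.0
time: 9.0
eef_pos: [0.427, -0.0392, 0.0909]
tcp_rot: [0.783, 0.622, 0.0, 0.0]
contact_force: [-1.8, 2.2, 6.8]
opening: 0.254
finger_force: 39.0
time: 9.75
eef_pos: [0.4258, -0.0388, 0.2733]
tcp_rot: [0.783, 0.622, -0.0, -0.001]
contact_force: [-0.1, -0.1, -2.2]
opening: 0.249
finger_force: 40.1
```

```bash
cat >> h.py <<'E'
EX=np.array([.581,.814]);EY=np.array([-.814,.581])
def hang(d,off,z,yaw=54.5): return (*(PV-d*EX+off*EY),z,yaw)
E
python3 -c "
from h import *
go((.58,.1,.28,65),hang(.075,-.08,.268),hang(.075,-.08,.268))"
```

```text
now [ 0.4258 -0.0388  0.2733] yaw 77.0 q [-0.33 -0.32  2.1   0.    1.37 -0.1 ] t 9.8 open 0.25
dx 17.00 dy 11.89 dz -0.68 twist 12.0 n>=3.3
dx 29.38 dy 11.95 dz 0.52 twist 22.5 n>=5.1
dx 29.38 dy 11.95 dz 0.52 twist 22.5 n>=5.1
```

```bash
python3 -m pendant '[{"dx":4,"dy":3,"dz":-0.5,"twist":3},{"dx":8,"dy":6,"dz":-0.7,"twist":6},{"dx":12,"dy":9,"dz":-0.7,"twist":10},{"dx":17,"dy":11.9,"dz":-0.7,"twist":14},{"dx":21,"dy":11.9,"dz":-0.3,"twist":18},{"dx":25,"dy":11.9,"dz":0,"twist":22.5},{"dx":29.4,"dy":11.9,"dz":0.5,"twist":22.5},{"dx":29.4,"dy":11.9,"dz":0.5,"twist":22.5},{"dx":29.4,"dy":11.9,"dz":0.5,"twist":22.5},{"dx":29.4,"dy":11.9,"dz":0.5,"twist":22.5}]'
python3 - <<'E'
from h import *
go(hang(.075,-.04,.268),hang(.075,0,.268),hang(.075,0,.241))
c=cam("wrist");W=cloud(c);z=W[...,2]
# rod check
rel=W[...,:2]-PV; d=-(rel@EX); o=rel@EY
for a in(.06,.09,.12,.15,.18):
    m=(abs(d-a)<.008)&(abs(o)<.03)&(z>.21)&(z<.24);print(a,m.sum(),np.round(np.median(o[m]),4) if m.any() else '',np.round(z[m].max(),4) if m.any() else '')
save(c,"w3.png",scale=1.3)
E
```

```text
time: 11.0
eef_pos: [0.6084, 0.2194, 0.2686]
tcp_rot: [0.889, 0.457, -0.001, -0.0]
contact_force: [0.6, 0.2, -1.6]
opening: 0.253
finger_force: 39.6
now [0.6084 0.2194 0.2686] yaw 54.4 q [ 0.19  0.2   1.61 -0.    1.33  0.81] t 11.0 open 0.25
dx 0.08 dy -4.05 dz 0.06 twist -0.1 n>=0.6
dx 0.08 dy -8.05 dz 0.06 twist -0.1 n>=1.3
dx 0.08 dy -8.05 dz 2.76 twist -0.1 n>=1.4
0.06 528 0.0005 0.2308
0.09 463 0.0002 0.2312
0.12 89 0.0009 0.2296
0.15 0  
0.18 21 -0.0024 0.2296
```

View pics/w3.png

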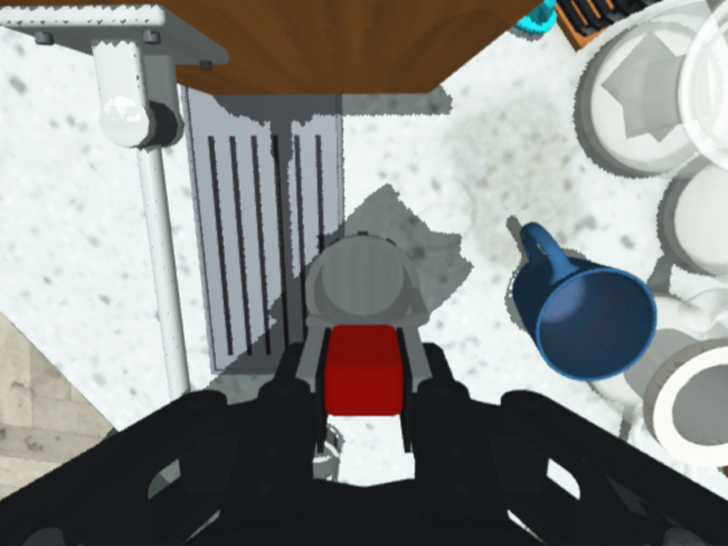

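The rod (from (140,120) to (180,390)) lies on my model line within 1 mm and the red strainer is held upright at (362,370). Sliding it in.

```bash
python3 -m pendant '[{"dx":0,"dy":-1.5,"dz":0,"twist":0},{"dx":0,"dy":-3,"dz":0,"twist":0},{"dx":0,"dy":-4.5,"dz":0,"twist":0},{"dx":0,"dy":-6,"dz":0,"twist":0},{"dx":0,"dy":-7.2,"dz":0,"twist":0},{"dx":0,"dy":-8,"dz":0,"twist":0},{"dx":0,"dy":-8,"dz":0,"twist":0},{"dx":0,"dy":-8,"dz":0,"twist":0}]'
python3 -m pendant '[{"dx":0,"dy":0,"dz":0.7,"twist":0},{"dx":0,"dy":0,"dz":1.4,"twist":0},{"dx":0,"dy":0,"dz":2,"twist":0},{"dx":0,"dy":0,"dz":2.5,"twist":0},{"dx":0,"dy":0,"dz":2.5,"twist":0},{"dx":0,"dy":0,"dz":2.5,"twist":0}]'
```

```text
time: 12.05
eef_pos: [0.544, 0.2669, 0.2694]
tcp_rot: [0.889, 0.457, 0.0, 0.0]
contact_force: [0.5, 0.5, -1.3]
opening: 0.249
finger_force: 39.7
time: 12.8
eef_pos: [0.5438, 0.2671, 0.2446]
tcp_rot: [0.889, 0.458, 0.0, 0.0]
contact_force: [-0.6, 1.1, -0.9]
opening: 0.253
finger_force: 39.7
```

```bash
python3 -m pendant '[{"dx":0,"dy":0,"dz":0.2,"twist":0},{"dx":0,"dy":0,"dz":0.4,"twist":0},{"dx":0,"dy":0,"dz":0.4,"twist":0}]'
python3 -m pendant '[{"dx":0,"dy":0,"dz":0,"twist":0},{"dx":0,"dy":0,"dz":0,"twist":0},{"dx":0,"dy":0,"dz":0,"twist":0}]' 45
python3 -m pendant '[{"dx":0,"dy":0,"dz":-3,"twist":0},{"dx":0,"dy":0,"dz":-6,"twist":0},{"dx":0,"dy":0,"dz":-10,"twist":0},{"dx":0,"dy":0,"dz":-12,"twist":0},{"dx":0,"dy":0,"dz":-12,"twist":0}]'
python3 - <<'E'
from h import *
c=cam("wrist");W=cloud(c);z=W[...,2];img=c["img"].astype(int)
m=(z>.26)&(z<.29)&(img[...,0]-img[...,2]>60)&(np.hypot(W[...,0]-.543,W[...,1]-.267)<.05)
P=W[m];print(m.sum(),np.round(P.mean(0),4),P[:,2].max(),cv2.minAreaRect(P[:,:2].astype(np.float32)))
c=cam("top");W=cloud(c);z=W[...,2];img=c["img"].astype(int)
m=(z>.11)&(z<.13)&(img[...,2]-img[...,0]>50)&(np.hypot(W[...,0]-.438,W[...,1]-.065)<.1);print("blue",m.sum(),np.round(W[m].mean(0),4))
go((.50,.05,.32,62),(.4384,.0645,.20,62))
E
```

```text
time: 13.18
eef_pos: [0.5439, 0.2673, 0.2416]
tcp_rot: [0.889, 0.458, 0.001, -0.0]
contact_force: [-2.7, 0.0, 2.9]
opening: 0.252
finger_force: 40.3
time: 13.55
eef_pos: [0.5436, 0.267, 0.2399]
tcp_rot: [0.889, 0.458, -0.0, -0.0]
contact_force: [-0.0, 0.7, -0.5]
opening: 0.45
finger_force: 0.0
time: 14.18
eef_pos: [0.5443, 0.2672, 0.362]
tcp_rot: [0.889, 0.458, 0.002, 0.0]
contact_force: [0.3, 0.2, 0.3]
opening: 0.45
finger_force: 0.0
746 [0.5442 0.2721 0.2692] 0.2719486328404225 ((0.5434295535087585, 0.2712179124355316), (0.015963492915034294, 0.02133166417479515), 54.925559997558594)
blue 47 [0.4401 0.0647 0.1218]
now [0.5432 0.2669 0.3585] yaw 54.5 q [ 0.29  0.07  1.6  -0.    1.48  0.91] t 14.3 open 0.45
dx -20.15 dy 9.10 dz 3.87 twist -7.5 n>=3.6
dx -22.53 dy 3.26 dz 15.89 twist -7.5 n>=4.4
```

```bash
python3 -m pendant '[{"dx":-6,"dy":3,"dz":0,"twist":-2},{"dx":-12,"dy":6,"dz":0,"twist":-5},{"dx":-18,"dy":9,"dz":0,"twist":-7.5},{"dx":-20,"dy":9,"dz":4,"twist":-7.5},{"dx":-22.5,"dy":5,"dz":9,"twist":-7.5},{"dx":-22.5,"dy":3.3,"dz":14,"twist":-7.5},{"dx":-22.5,"dy":3.3,"dz":15.9,"twist":-7.5},{"dx":-22.5,"dy":3.3,"dz":15.9,"twist":-7.5},{"dx":-22.5,"dy":3.3,"dz":15.9,"twist":-7.5}]' 65
python3 - <<'E'
from h import *
c=cam("wrist");W=cloud(c);z=W[...,2];img=c["img"].astype(int)
m=(z>.117)&(z<.13)&(img[...,2]-img[...,0]>50)&(np.hypot(W[...,0]-.438,W[...,1]-.065)<.04)
P=W[m];print(m.sum(),np.round(P.mean(0),4),cv2.minAreaRect(P[:,:2].astype(np.float32)))
go((.4390,.0645,.091,62))
E
```

```text
time: 15.4
eef_pos: [0.4401, 0.0647, 0.2017]
tcp_rot: [0.857, 0.515, 0.0, 0.0]
contact_force: [0.5, -0.3, -0.1]
opening: 0.649
finger_force: 0.0
739 [0.4388 0.0663 0.1207] ((0.43838000297546387, 0.06543959677219391), (0.01645415648818016, 0.021088887006044388), 64.7543716430664)
now [0.4406 0.0647 0.2023] yaw 62.0 q [-0.08 -0.22  2.15  0.    1.21  0.41] t 15.4 open 0.65
dx -0.10 dy -0.15 dz 11.13 twist -0.0 n>=1.8
```

```bash
python3 -m pendant '[{"dx":-0.1,"dy":-0.1,"dz":4,"twist":-1},{"dx":-0.1,"dy":-0.1,"dz":8,"twist":-2},{"dx":-0.1,"dy":-0.1,"dz":11.1,"twist":-2},{"dx":-0.1,"dy":-0.1,"dz":11.1,"twist":-2},{"dx":-0.1,"dy":-0.1,"dz":11.1,"twist":-2}]'
python3 -m pendant '[{"dx":0,"dy":0,"dz":0,"twist":0},{"dx":0,"dy":0,"dz":0,"twist":0},{"dx":0,"dy":0,"dz":0,"twist":0},{"dx":0,"dy":0,"dz":0,"twist":0},{"dx":0,"dy":0,"dz":0,"twist":0}]' 0 40
python3 -m pendant '[{"dx":0,"dy":0,"dz":-4,"twist":0},{"dx":0,"dy":0,"dz":-9,"twist":0},{"dx":0,"dy":0,"dz":-14,"twist":0},{"dx":0,"dy":0,"dz":-18.5,"twist":0},{"dx":0,"dy":0,"dz":-18.5,"twist":0},{"dx":0,"dy":0,"dz":-18.5,"twist":0}]'
python3 -c "
from h import *
go((.54,.08,.28,60),hang(.14,-.08,.268),hang(.14,-.08,.268))"
```

```text
time: 16.08
eef_pos: [0.44, 0.0642, 0.0922]
tcp_rot: [0.848, 0.53, 0.001, 0.001]
contact_force: [0.2, 0.0, -0.3]
opening: 0.649
finger_force: 0.0
time: 16.7
eef_pos: [0.439, 0.0646, 0.0918]
tcp_rot: [0.848, 0.53, 0.001, 0.0]
contact_force: [-2.4, 0.8, 6.9]
opening: 0.249
finger_force: 39.6
time: 17.45
eef_pos: [0.4376, 0.0644, 0.2739]
tcp_rot: [0.848, 0.53, -0.001, -0.001]
contact_force: [0.2, 0.6, -2.3]
opening: 0.251
finger_force: 39.9
now [0.4376 0.0644 0.2739] yaw 64.0 q [-0.08 -0.28  2.07 -0.    1.36  0.37] t 17.4 open 0.25
dx 5.89 dy 8.51 dz -0.63 twist 4.0 n>=1.7
dx 15.11 dy 7.43 dz 0.57 twist 9.5 n>=2.7
dx 15.11 dy 7.43 dz 0.57 twist 9.5 n>=2.7
```

```bash
python3 -m pendant '[{"dx":2,"dy":3,"dz":-0.6,"twist":2},{"dx":4,"dy":6,"dz":-0.6,"twist":4},{"dx":6,"dy":8.5,"dz":-0.6,"twist":6},{"dx":9,"dy":8.5,"dz":-0.3,"twist":8},{"dx":12,"dy":8,"dz":0,"twist":9.5},{"dx":15.1,"dy":7.4,"dz":0.5,"twist":9.5},{"dx":15.1,"dy":7.4,"dz":0.5,"twist":9.5},{"dx":15.1,"dy":7.4,"dz":0.5,"twist":9.5},{"dx":15.1,"dy":7.4,"dz":0.5,"twist":9.5}]'
python3 - <<'E'
from h import *
go(hang(.14,0,.268))
c=cam("wrist");W=cloud(c);z=W[...,2];img=c["img"].astype(int)
m=(z>.26)&(z<.29)&(img[...,0]-img[...,2]>60)&(np.hypot(W[...,0]-.543,W[...,1]-.267)<.06)
P=W[m];print(m.sum(),np.round(P.mean(0),4));rel=P[:,:2].mean(0)-PV;print("red d",-rel@EX,rel@EY)
E
```

```text
time: 18.58
eef_pos: [0.5709, 0.1667, 0.2697]
tcp_rot: [0.889, 0.457, -0.001, -0.0]
contact_force: [0.4, -0.3, -1.7]
opening: 0.25
finger_force: 40.0
now [0.5709 0.1667 0.2697] yaw 54.4 q [ 0.11  0.08  1.74 -0.    1.32  0.74] t 18.6 open 0.25
dx 0.05 dy -8.06 dz 0.18 twist -0.1 n>=1.3
2698 [0.5453 0.2693 0.2691]
red d 0.07197587441866155 -0.00018592824573865244
```

```bash
python3 -m pendant '[{"dx":0,"dy":-1.5,"dz":0.1,"twist":0},{"dx":0,"dy":-3,"dz":0.1,"twist":0},{"dx":0,"dy":-4.5,"dz":0.1,"twist":0},{"dx":0,"dy":-6,"dz":0.1,"twist":0},{"dx":0,"dy":-7.2,"dz":0.1,"twist":0},{"dx":0,"dy":-8,"dz":0.1,"twist":0},{"dx":0,"dy":-8,"dz":0.1,"twist":0},{"dx":0,"dy":-8,"dz":0.1,"twist":0}]'
python3 -m pendant '[{"dx":0,"dy":0,"dz":0.7,"twist":0},{"dx":0,"dy":0,"dz":1.4,"twist":0},{"dx":0,"dy":0,"dz":2,"twist":0},{"dx":0,"dy":0,"dz":2.5,"twist":0},{"dx":0,"dy":0,"dz":2.8,"twist":0},{"dx":0,"dy":0,"dz":2.8,"twist":0},{"dx":0,"dy":0,"dz":2.8,"twist":0}]'
python3 -m pendant '[{"dx":0,"dy":0,"dz":0,"twist":0},{"dx":0,"dy":0,"dz":0,"twist":0},{"dx":0,"dy":0,"dz":0,"twist":0}]' 45
python3 -m pendant '[{"dx":0,"dy":0,"dz":-3,"twist":0},{"dx":0,"dy":0,"dz":-6,"twist":0},{"dx":0,"dy":0,"dz":-10,"twist":0},{"dx":0,"dy":0,"dz":-14,"twist":0},{"dx":0,"dy":0,"dz":-14,"twist":0}]'
python3 - <<'E'
from h import *
c=cam("wrist");W=cloud(c);z=W[...,2];img=c["img"].astype(int)
for s in(1,-1):
    m=(z>.26)&(z<.29)&(s*(img[...,0]-img[...,2])>50)&(np.hypot(W[...,0]-.53,W[...,1]-.25)<.1)
    P=W[m];rel=P[:,:2].mean(0)-PV;print(m.sum(),np.round(P.mean(0),4),"d",-rel@EX,rel@EY)
save(c,"w4.png")
E
```

```text
time: 19.62
eef_pos: [0.5063, 0.2139, 0.2694]
tcp_rot: [0.889, 0.457, 0.0, 0.0]
contact_force: [-0.4, 0.3, -2.1]
opening: 0.249
finger_force: 40.1
time: 20.5
eef_pos: [0.506, 0.2141, 0.2418]
tcp_rot: [0.889, 0.458, -0.0, 0.0]
contact_force: [-2.1, -0.7, 1.5]
opening: 0.251
finger_force: 40.5
time: 20.88
eef_pos: [0.5063, 0.2141, 0.2414]
tcp_rot: [0.889, 0.458, 0.0, 0.0]
contact_force: [0.1, 0.6, -0.4]
opening: 0.448
finger_force: 0.0
time: 21.5
eef_pos: [0.5075, 0.2144, 0.3861]
tcp_rot: [0.889, 0.458, 0.004, 0.001]
contact_force: [-0.8, 0.6, 0.3]
opening: 0.447
finger_force: 0.0
673 [0.5432 0.2706 0.2699] d 0.0721808120413678 0.0022861273886395973
620 [0.5054 0.2169 0.2691] d 0.13785971715937273 0.0018258372416541351
```

View pics/w4.png

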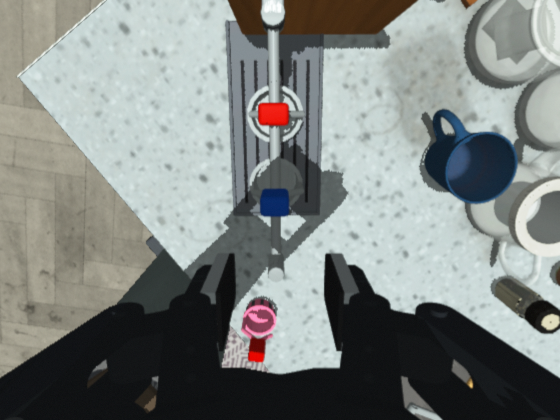

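Both strainers hang on the rod (red at (273,113), blue at (274,202)), let go. Waiting more than 3 s, and checking for a yellow one.

```bash
for i in 1 2; do python3 -m pendant '[{"dx":0,"dy":0,"dz":0,"twist":0},{"dx":0,"dy":0,"dz":0,"twist":0},{"dx":0,"dy":0,"dz":0,"twist":0},{"dx":0,"dy":0,"dz":0,"twist":0},{"dx":0,"dy":0,"dz":0,"twist":0},{"dx":0,"dy":0,"dz":0,"twist":0},{"dx":0,"dy":0,"dz":0,"twist":0},{"dx":0,"dy":0,"dz":0,"twist":0},{"dx":0,"dy":0,"dz":0,"twist":0},{"dx":0,"dy":0,"dz":0,"twist":0}]' 60 20| head -1; done
cat >> h.py <<'E'
BC=np.array([.498,-.2795]);BYAW=-59.5
BX=np.array([np.cos(np.radians(BYAW)),np.sin(np.radians(BYAW))]);BY=np.array([-BX[1],BX[0]])
def box(x,y,z,yaw=BYAW+90): return (*(BC+x*BX+y*BY),z,yaw)
E
python3 - <<'E'
from h import *
for n in("top","scene"):
    c=cam(n);W=cloud(c);z=W[...,2];i=c["img"].astype(int)
    m=(i[...,0]>150)&(i[...,1]>110)&(i[...,2]<.45*i[...,0])&(W[...,0]<.9)&(z>.03)&(z<.3)&(W[...,1]>-.62)
    k,l,s,ce=cv2.connectedComponentsWithStats(m.astype(np.uint8))
    for j in range(1,k):
        if s[j,4]>8: print(n,s[j],np.round(np.nanmean(W[l==j],0),3))
    if n=="top":
        m=(z>.125)&(z<.15)&(i[...,0]-i[...,2]>40)&(np.hypot(W[...,0]-.498,W[...,1]+.28)<.17)
        r=cv2.minAreaRect(W[m][:,:2].astype(np.float32));print("cover",r)
        rel=W[...,:2]-BC;a=rel@BX;b=rel@BY
        m=(abs(a+.13)<.025)&(abs(b)<.04)&(z>.11)&(z<.16);print("bar",m.sum(),np.median(a[m]),np.percentile(a[m],[5,95]),np.median(z[m]))
go((.50,-.02,.386,40),box(-.13,0,.25))
E
```

```text
time: 22.8
time: 24.05
top [124 167   4   6  10] [0.651 0.333 0.275]
cover ((0.4980282187461853, -0.28001290559768677), (0.2525786757469177, 0.1645093709230423), 30.439523696899414)
bar 153 -0.12890931245760165 [-0.13393831 -0.1230225 ] 0.14115940070357058
scene [140 215  18  45 280] [0.639 0.341 0.274]
now [0.5061 0.214  0.3813] yaw 54.5 q [ 0.22 -0.07  1.69  0.    1.52  0.84] t 24.1 open 0.6
dx -19.40 dy 13.11 dz -0.47 twist 14.5 n>=3.7
dx -35.35 dy 16.16 dz 13.13 twist 24.0 n>=6.6
```

```bash
python3 -m pendant '[{"dx":-6,"dy":4,"dz":0,"twist":4},{"dx":-12,"dy":8,"dz":0,"twist":8},{"dx":-18,"dy":12,"dz":0,"twist":13},{"dx":-24,"dy":15,"dz":2,"twist":18},{"dx":-30,"dy":16,"dz":6,"twist":24},{"dx":-35.3,"dy":16.2,"dz":10,"twist":24},{"dx":-35.3,"dy":16.2,"dz":13,"twist":24},{"dx":-35.3,"dy":16.2,"dz":13,"twist":24},{"dx":-35.3,"dy":16.2,"dz":13,"twist":24}]'
python3 - <<'E'
from h import *
go(box(-.129,0,.127))
E
```

```text
time: 25.28
eef_pos: [0.4333, -0.1673, 0.2524]
tcp_rot: [0.965, 0.262, 0.001, 0.0]
contact_force: [-0.7, -0.2, 0.6]
opening: 0.602
finger_force: 0.0
now [ 0.4333 -0.1673  0.2524] yaw 30.4 q [-0.59 -0.21  2.05  0.    1.3   0.45] t 25.3 open 0.6
dx -0.13 dy 0.04 dz 12.54 twist -0.1 n>=2.0
```

```bash
python3 -m pendant '[{"dx":-0.1,"dy":0,"dz":4,"twist":0},{"dx":-0.1,"dy":0,"dz":8,"twist":0},{"dx":-0.1,"dy":0,"dz":11,"twist":0},{"dx":-0.1,"dy":0,"dz":12.8,"twist":0},{"dx":-0.1,"dy":0,"dz":12.8,"twist":0},{"dx":-0.1,"dy":0,"dz":12.8,"twist":0}]' 45
python3 -m pendant '[{"dx":0,"dy":0,"dz":0,"twist":0},{"dx":0,"dy":0,"dz":0,"twist":0},{"dx":0,"dy":0,"dz":0,"twist":0},{"dx":0,"dy":0,"dz":0,"twist":0},{"dx":0,"dy":0,"dz":0,"twist":0}]' 0 25
python3 - <<'E'
from h import *
s=ctrl.get_state();M=R.from_quat(s["tcp_rot"]).as_matrix()
rel=s["eef_pos"][:2]-BC;print("tcp in box",rel@BX,rel@BY,s["eef_pos"][2])
for t in np.arange(.1,1.86,.1).tolist()+[1.85]:
    e=(.21*(1-np.cos(t)));h=.21*np.sin(t)
    d=M.T@np.array([*(e*BX),h])*100;print("%.2f"%t,np.round(d,1))
E
```

```text
time: 26.02
eef_pos: [0.4337, -0.1681, 0.1257]
tcp_rot: [0.965, 0.263, 0.001, 0.002]
contact_force: [0.0, -0.9, 0.2]
opening: 0.451
finger_force: 0.0
time: 26.65
eef_pos: [0.4327, -0.1681, 0.1248]
tcp_rot: [0.965, 0.262, 0.001, 0.0]
contact_force: [0.2, 3.7, 6.2]
opening: 0.125
finger_force: 25.4
tcp in box -0.1291899371303168 0.0002655569420470851 0.124794545510261
0.10 [ 0.   0.1 -2.1]
0.20 [ 0.   0.4 -4.2]
0.30 [ 0.   0.9 -6.2]
0.40 [ 0.   1.7 -8.2]
0.50 [  0.    2.6 -10.1]
0.60 [  0.    3.7 -11.9]
0.70 [  0.    5.  -13.5]
0.80 [  0.    6.4 -15.1]
0.90 [  0.    8.  -16.4]
1.00 [  0.    9.7 -17.7]
1.10 [  0.   11.5 -18.7]
1.20 [  0.   13.4 -19.6]
1.30 [  0.   15.4 -20.2]
1.40 [  0.1  17.5 -20.7]
1.50 [  0.1  19.5 -20.9]
1.60 [  0.1  21.6 -21. ]
1.70 [  0.1  23.7 -20.8]
1.80 [  0.1  25.8 -20.4]
1.85 [  0.1  26.8 -20.2]
```

```bash
python3 -m pendant '[{"dx":0,"dy":0.1,"dz":-2.1,"twist":0},{"dx":0,"dy":0.4,"dz":-4.2,"twist":0},{"dx":0,"dy":0.9,"dz":-6.2,"twist":0},{"dx":0,"dy":1.7,"dz":-8.2,"twist":0},{"dx":0,"dy":2.6,"dz":-10.1,"twist":0},{"dx":0,"dy":3.7,"dz":-11.9,"twist":0},{"dx":0,"dy":5,"dz":-13.5,"twist":0},{"dx":0,"dy":6.4,"dz":-15.1,"twist":0},{"dx":0,"dy":8,"dz":-16.4,"twist":0},{"dx":0,"dy":9.7,"dz":-17.7,"twist":0}]'
python3 - <<'E'
from h import *
s=ctrl.get_state();M=R.from_quat(s["tcp_rot"]).as_matrix()
for t in np.arange(1.,1.96,.1):
    p=np.array([*(BC+(.0808-.21*np.cos(t))*BX),.1248+.21*np.sin(t)])
    print("%.2f"%t,np.round(M.T@(p-s["eef_pos"])*100,1))
E
```

```text
time: 27.9
eef_pos: [0.4805, -0.2496, 0.3039]
tcp_rot: [0.965, 0.263, -0.0, -0.003]
contact_force: [-4.5, 6.9, 9.0]
opening: 0.126
finger_force: 25.0
1.00 [-0.   0.2  0.2]
1.10 [-0.   2.  -0.8]
1.20 [-0.   3.9 -1.7]
1.30 [-0.   5.9 -2.4]
1.40 [-0.   8.  -2.8]
1.50 [-0.  10.  -3.1]
1.60 [-0.  12.1 -3.1]
1.70 [-0.  14.2 -3. ]
1.80 [-0.  16.3 -2.6]
1.90 [-0.  18.3 -2.1]
```

```bash
python3 -m pendant '[{"dx":0,"dy":2,"dz":-1.2,"twist":0},{"dx":0,"dy":3.9,"dz":-2,"twist":0},{"dx":0,"dy":5.9,"dz":-2.7,"twist":0},{"dx":0,"dy":8,"dz":-3.1,"twist":0},{"dx":0,"dy":10,"dz":-3.4,"twist":0},{"dx":0,"dy":12.1,"dz":-3.4,"twist":0},{"dx":0,"dy":13.2,"dz":-3.3,"twist":0},{"dx":0,"dy":14.2,"dz":-3.2,"twist":0},{"dx":0,"dy":15.2,"dz":-3,"twist":0},{"dx":0,"dy":16.3,"dz":-2.8,"twist":0}]'
python3 - <<'E'
from h import *
s=ctrl.get_state();M=R.from_quat(s["tcp_rot"]).as_matrix()
for t in (1.8,1.85,1.87):
    p=np.array([*(BC+(.0808-.21*np.cos(t))*BX),.1268+.21*np.sin(t)])
    print("%.2f"%t,np.round(M.T@(p-s["eef_pos"])*100,1))
E
```

```text
time: 29.15
eef_pos: [0.5642, -0.3921, 0.3285]
tcp_rot: [0.965, 0.263, 0.001, 0.0]
contact_force: [3.0, 2.5, 4.0]
opening: 0.127
finger_force: 26.8
1.80 [ 0.  -0.2 -0.3]
1.85 [ 0.   0.8 -0. ]
1.87 [0.  1.2 0.1]
```

```bash
python3 -m pendant '[{"dx":0,"dy":0.3,"dz":0,"twist":0},{"dx":0,"dy":0.6,"dz":0.1,"twist":0},{"dx":0,"dy":0.9,"dz":0.2,"twist":0},{"dx":0,"dy":1.1,"dz":0.2,"twist":0},{"dx":0,"dy":1.1,"dz":0.2,"twist":0}]'
```

```text
time: 29.78
eef_pos: [0.5683, -0.399, 0.3263]
tcp_rot: [0.965, 0.263, -0.001, -0.004]
contact_force: [-0.3, 8.0, 4.8]
opening: 0.124
finger_force: 27.0
```

```bash
python3 -m pendant '[{"dx":0,"dy":0,"dz":0,"twist":0},{"dx":0,"dy":0,"dz":0,"twist":0},{"dx":0,"dy":0,"dz":0,"twist":0},{"dx":0,"dy":0,"dz":-2,"twist":0},{"dx":0,"dy":0,"dz":-6,"twist":0},{"dx":0,"dy":0,"dz":-9,"twist":0},{"dx":0,"dy":0,"dz":-9,"twist":0}]' 45
python3 - <<'E'
from h import *
c=cam("top");W=cloud(c);save(c,"t5.png",scale=1.2);z=W[...,2];i=c["img"].astype(int)
for s in(1,-1):
    m=(z>.26)&(z<.29)&(s*(i[...,0]-i[...,2])>70)&(np.hypot(W[...,0]-.53,W[...,1]-.25)<.09)
    P=W[m];rel=P[:,:2].mean(0)-PV;print(m.sum(),np.round(P.mean(0),4),"d",-rel@EX,rel@EY)
go((.56,-.15,.41,54.5),hang(.138,0,.36),hang(.138,0,.241))
E
```

```text
time: 30.65
eef_pos: [0.5698, -0.4022, 0.4222]
tcp_rot: [0.965, 0.263, 0.002, 0.004]
contact_force: [0.3, 0.3, -0.4]
opening: 0.446
finger_force: 0.0
65 [0.5444 0.2693 0.27  ] d 0.07255318140382913 0.0006110878598739884
67 [0.5059 0.2147 0.27  ] d 0.13934139734967765 0.00017958185760190358
now [ 0.5694 -0.4018  0.4189] yaw 30.5 q [-0.76  0.26  1.27 -0.    1.6   0.28] t 30.7 open 0.45
dx 11.95 dy -22.19 dz 0.80 twist -24.0 n>=4.0
dx 25.90 dy -56.43 dz 5.67 twist -24.0 n>=10.0
dx 25.89 dy -56.48 dz 17.57 twist -24.0 n>=10.3
```

View pics/t5.png

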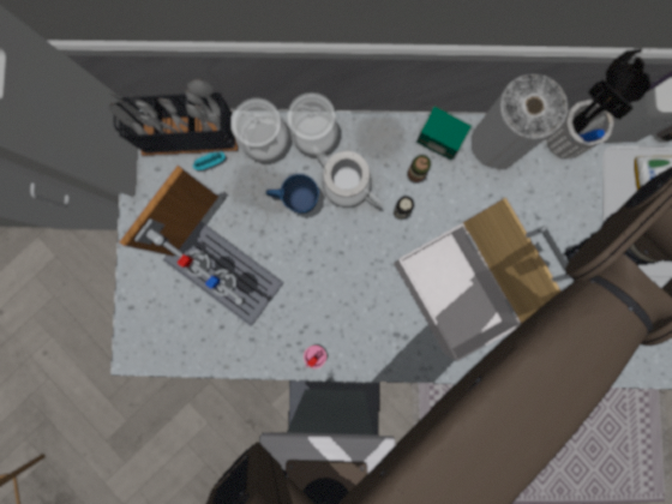

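The cover rests open (515,260), the box is empty, and both strainers hang at (185,261) and (212,282). Fetching blue.

```bash
python3 -m pendant '[{"dx":3,"dy":-6,"dz":0,"twist":-4},{"dx":6,"dy":-12,"dz":0,"twist":-8},{"dx":9,"dy":-18,"dz":0,"twist":-12},{"dx":12,"dy":-24,"dz":0.5,"twist":-18},{"dx":15,"dy":-30,"dz":1,"twist":-24},{"dx":18,"dy":-36,"dz":2,"twist":-24},{"dx":20,"dy":-42,"dz":3,"twist":-24},{"dx":23,"dy":-48,"dz":4,"twist":-24},{"dx":26,"dy":-54,"dz":5,"twist":-24},{"dx":26,"dy":-56.4,"dz":5.6,"twist":-24}]' 60 40
python3 -m pendant '[{"dx":0,"dy":0,"dz":0,"twist":0},{"dx":0,"dy":0,"dz":0,"twist":0},{"dx":0,"dy":0,"dz":0,"twist":0}]'
python3 - <<'E'
from h import *
go(hang(.1385,0.001,.241))
c=cam("wrist");W=cloud(c);z=W[...,2];i=c["img"].astype(int)
for s in(1,-1):
    m=(z>.26)&(z<.29)&(s*(i[...,0]-i[...,2])>50)&(np.hypot(W[...,0]-.53,W[...,1]-.25)<.1)
    if m.any():P=W[m];rel=P[:,:2].mean(0)-PV;print(m.sum(),np.round(P.mean(0),4),"d",-rel@EX,rel@EY)
E
```

```text
time: 31.95
eef_pos: [0.5067, 0.2172, 0.3581]
tcp_rot: [0.889, 0.458, -0.001, -0.0]
contact_force: [1.0, -0.2, 0.0]
opening: 0.6
finger_force: 0.0
time: 32.33
eef_pos: [0.5081, 0.2142, 0.3603]
tcp_rot: [0.89, 0.457, -0.0, 0.0]
contact_force: [-0.2, 0.0, 0.2]
opening: 0.6
finger_force: 0.0
now [0.5081 0.2142 0.3603] yaw 54.3 q [ 0.22 -0.06  1.72 -0.    1.48  0.84] t 32.3 open 0.6
dx 0.00 dy -0.29 dz 11.93 twist -0.2 n>=1.9
830 [0.5433 0.2705 0.2699] d 0.07221933470652503 0.0021589902773473065
758 [0.5055 0.2169 0.2691] d 0.1377832065465697 0.0018529887089980238
```

```bash
python3 -m pendant '[{"dx":0,"dy":-0.1,"dz":4,"twist":0},{"dx":0,"dy":-0.1,"dz":8,"twist":0},{"dx":0,"dy":-0.1,"dz":11,"twist":0},{"dx":0,"dy":-0.1,"dz":11.8,"twist":0},{"dx":0,"dy":-0.1,"dz":11.8,"twist":0},{"dx":0,"dy":-0.1,"dz":11.8,"twist":0}]'
python3 -m pendant '[{"dx":0,"dy":0,"dz":0,"twist":0},{"dx":0,"dy":0,"dz":0,"twist":0},{"dx":0,"dy":0,"dz":0,"twist":0},{"dx":0,"dy":0,"dz":0,"twist":0},{"dx":0,"dy":0,"dz":0,"twist":0}]' 0 40
python3 -m pendant '[{"dx":0,"dy":0,"dz":-0.6,"twist":0},{"dx":0,"dy":0,"dz":-1.2,"twist":0},{"dx":0,"dy":0,"dz":-1.9,"twist":0},{"dx":0,"dy":0,"dz":-2.6,"twist":0},{"dx":0,"dy":0,"dz":-2.6,"twist":0},{"dx":0,"dy":0,"dz":-2.6,"twist":0}]'
```

```text
time: 33.12
eef_pos: [0.508, 0.216, 0.2446]
tcp_rot: [0.889, 0.457, 0.002, 0.0]
contact_force: [0.4, -1.0, 0.5]
opening: 0.598
finger_force: 0.0
time: 33.75
eef_pos: [0.5073, 0.2163, 0.2436]
tcp_rot: [0.889, 0.458, 0.001, 0.0]
contact_force: [-0.9, 0.3, 5.3]
opening: 0.247
finger_force: 43.0
time: 34.5
eef_pos: [0.5068, 0.2161, 0.2684]
tcp_rot: [0.889, 0.458, -0.0, -0.0]
contact_force: [0.1, -0.2, -1.5]
opening: 0.247
finger_force: 42.1
```

```bash
python3 -m pendant '[{"dx":0,"dy":1.5,"dz":0,"twist":0},{"dx":0,"dy":3,"dz":0,"twist":0},{"dx":0,"dy":4.5,"dz":0,"twist":0},{"dx":0,"dy":6,"dz":0,"twist":0},{"dx":0,"dy":7.5,"dz":0,"twist":0},{"dx":0,"dy":9,"dz":0,"twist":0},{"dx":0,"dy":9,"dz":-1,"twist":0},{"dx":0,"dy":9,"dz":-2,"twist":0}]'
python3 - <<'E'
from h import *
go((.56,0,.29,45),box(-.01,.05,.27),box(-.01,.05,.0985))
E
```

```text
time: 35.5
eef_pos: [0.5801, 0.1639, 0.2894]
tcp_rot: [0.889, 0.458, 0.0, -0.0]
contact_force: [0.2, 0.0, -1.3]
opening: 0.247
finger_force: 42.1
now [0.5801 0.1639 0.2894] yaw 54.5 q [0.11 0.09 1.7  0.   1.35 0.73] t 35.5 open 0.25
dx -14.50 dy 7.90 dz -0.07 twist 9.5 n>=2.6
dx -35.88 dy 20.22 dz 1.93 twist 24.0 n>=6.6
dx -35.88 dy 20.22 dz 19.08 twist 24.0 n>=7.3
```

```bash
python3 -m pendant '[{"dx":-4,"dy":2.2,"dz":0,"twist":3},{"dx":-8,"dy":4.4,"dz":0,"twist":6},{"dx":-13,"dy":7,"dz":0,"twist":9},{"dx":-18,"dy":10,"dz":0,"twist":12},{"dx":-23,"dy":13,"dz":0,"twist":16},{"dx":-28,"dy":16,"dz":0,"twist":20},{"dx":-32,"dy":18,"dz":0,"twist":24},{"dx":-35.9,"dy":20.2,"dz":0,"twist":24},{"dx":-35.9,"dy":20.2,"dz":1,"twist":24},{"dx":-35.9,"dy":20.2,"dz":1.9,"twist":24}]'
python3 -m pendant '[{"dx":0,"dy":0,"dz":4,"twist":0},{"dx":0,"dy":0,"dz":8,"twist":0},{"dx":0,"dy":0,"dz":11,"twist":0},{"dx":0,"dy":0,"dz":14,"twist":0},{"dx":0,"dy":0,"dz":16,"twist":0},{"dx":0,"dy":0,"dz":16.4,"twist":0},{"dx":0,"dy":0,"dz":16.4,"twist":0}]'
python3 -c "
from h import *
go(box(-.01,.05,.0985))"
```

```text
time: 36.75
eef_pos: [0.5358, -0.245, 0.2695]
tcp_rot: [0.965, 0.263, 0.0, -0.0]
contact_force: [-0.7, 0.0, -2.3]
opening: 0.249
finger_force: 41.8
time: 37.62
eef_pos: [0.5364, -0.2456, 0.1063]
tcp_rot: [0.965, 0.263, 0.0, 0.0]
contact_force: [0.1, -0.0, -2.0]
opening: 0.245
finger_force: 41.9
now [ 0.5364 -0.2456  0.1063] yaw 30.5 q [-0.6   0.23  1.88  0.    1.02  0.44] t 37.6 open 0.24
dx -0.03 dy -0.03 dz 0.77 twist -0.0 n>=0.1
```

```bash
python3 -m pendant '[{"dx":0,"dy":0,"dz":0.3,"twist":0},{"dx":0,"dy":0,"dz":0.6,"twist":0},{"dx":0,"dy":0,"dz":0.9,"twist":0},{"dx":0,"dy":0,"dz":0.9,"twist":0}]'
```

```text
time: 38.12
eef_pos: [0.5369, -0.2463, 0.1003]
tcp_rot: [0.965, 0.263, 0.001, 0.0]
contact_force: [-3.7, 3.6, 11.5]
opening: 0.251
finger_force: 43.7
```

```bash
python3 -m pendant '[{"dx":0,"dy":0,"dz":-0.2,"twist":0},{"dx":0,"dy":0,"dz":-0.2,"twist":0},{"dx":0,"dy":0,"dz":-0.2,"twist":0}]' 45
python3 -m pendant '[{"dx":0,"dy":0,"dz":-3,"twist":0},{"dx":0,"dy":0,"dz":-7,"twist":0},{"dx":0,"dy":0,"dz":-13,"twist":0},{"dx":0,"dy":0,"dz":-19,"twist":0},{"dx":0,"dy":0,"dz":-25,"twist":0},{"dx":0,"dy":0,"dz":-26,"twist":0}]'
python3 - <<'E'
from h import *
c=cam("wrist");W=cloud(c);z=W[...,2];i=c["img"].astype(int);save(c,"w6.png")
m=((i[...,2]-i[...,0])>50)&(np.hypot(W[...,0]-.536,W[...,1]+.245)<.08)&(z>.08)
P=W[m];rel=P[:,:2].mean(0)-BC;print(m.sum(),P[:,2].max(),rel@BX,rel@BY)
go((.56,0,.36,54.5),hang(.0722,.001,.36))
E
```

```text
time: 38.5
eef_pos: [0.5357, -0.2458, 0.0983]
tcp_rot: [0.965, 0.263, -0.0, -0.0]
contact_force: [0.6, -0.2, -0.4]
opening: 0.45
finger_force: 0.0
time: 39.25
eef_pos: [0.5372, -0.2468, 0.3651]
tcp_rot: [0.965, 0.263, 0.003, 0.004]
contact_force: [0.2, -0.3, 0.8]
opening: 0.449
finger_force: 0.0
325 0.12861861044678102 -0.008902978196586529 0.05104812721389996
now [ 0.5368 -0.2465  0.3633] yaw 30.5 q [-0.6   0.03  1.63  0.    1.48  0.44] t 39.3 open 0.45
dx 14.49 dy -20.07 dz 0.24 twist -24.0 n>=4.0
dx 26.81 dy -44.13 dz 0.11 twist -24.0 n>=8.3
```

View pics/w6.png

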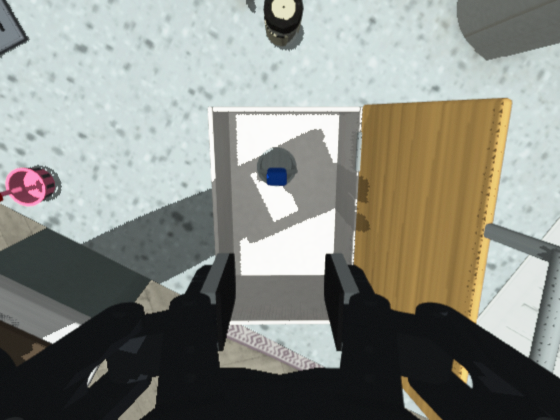

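Blue stands upright in the box at (277,176). Now red.

```bash
python3 -m pendant '[{"dx":4,"dy":-6,"dz":0,"twist":-5},{"dx":8,"dy":-12,"dz":0,"twist":-10},{"dx":12,"dy":-18,"dz":0,"twist":-15},{"dx":16,"dy":-24,"dz":0,"twist":-20},{"dx":19,"dy":-30,"dz":0,"twist":-24},{"dx":22,"dy":-36,"dz":0,"twist":-24},{"dx":25,"dy":-41,"dz":0,"twist":-24},{"dx":26.8,"dy":-44.1,"dz":0,"twist":-24},{"dx":26.8,"dy":-44.1,"dz":0,"twist":-24},{"dx":26.8,"dy":-44.1,"dz":0,"twist":-24}]' 60
python3 - <<'E'
from h import *
go(hang(.0722,.001,.243))
c=cam("wrist");W=cloud(c);z=W[...,2];i=c["img"].astype(int)
m=(z>.26)&(z<.29)&((i[...,0]-i[...,2])>50)&(np.hypot(W[...,0]-.53,W[...,1]-.25)<.1)
P=W[m];rel=P[:,:2].mean(0)-PV;print(m.sum(),np.round(P.mean(0),4),"d",-rel@EX,rel@EY)
E
```

```text
time: 40.55
eef_pos: [0.5426, 0.2706, 0.3562]
tcp_rot: [0.889, 0.458, -0.002, -0.0]
contact_force: [-0.5, -0.3, 0.2]
opening: 0.602
finger_force: 0.0
now [0.5426 0.2706 0.3562] yaw 54.6 q [ 0.3   0.07  1.6  -0.    1.48  0.91] t 40.5 open 0.6
dx 0.07 dy 0.20 dz 11.31 twist 0.1 n>=1.8
783 [0.5449 0.2718 0.2691] d 0.070236197461673 0.001613349317915012
```

```bash
python3 -m pendant '[{"dx":0,"dy":0.1,"dz":4,"twist":0},{"dx":0,"dy":0.1,"dz":8,"twist":0},{"dx":0,"dy":0.1,"dz":11,"twist":0},{"dx":0,"dy":0.1,"dz":11.6,"twist":0},{"dx":0,"dy":0.1,"dz":11.6,"twist":0},{"dx":0,"dy":0.1,"dz":11.6,"twist":0}]'
python3 -m pendant '[{"dx":0,"dy":0,"dz":0,"twist":0},{"dx":0,"dy":0,"dz":0,"twist":0},{"dx":0,"dy":0,"dz":0,"twist":0},{"dx":0,"dy":0,"dz":0,"twist":0},{"dx":0,"dy":0,"dz":0,"twist":0}]' 0 40
python3 -m pendant '[{"dx":0,"dy":0,"dz":-0.6,"twist":0},{"dx":0,"dy":0,"dz":-1.2,"twist":0},{"dx":0,"dy":0,"dz":-1.9,"twist":0},{"dx":0,"dy":0,"dz":-2.6,"twist":0},{"dx":0,"dy":0,"dz":-2.6,"twist":0},{"dx":0,"dy":0,"dz":-2.6,"twist":0}]'
```

```text
time: 41.35
eef_pos: [0.5452, 0.2694, 0.2448]
tcp_rot: [0.889, 0.457, 0.002, 0.0]
contact_force: [-0.3, 0.1, 0.8]
opening: 0.599
finger_force: 0.0
time: 41.98
eef_pos: [0.5443, 0.27, 0.2436]
tcp_rot: [0.889, 0.458, 0.001, -0.0]
contact_force: [-2.3, 0.4, 5.3]
opening: 0.251
finger_force: 42.9
time: 42.72
eef_pos: [0.544, 0.2696, 0.2684]
tcp_rot: [0.889, 0.458, -0.0, -0.0]
contact_force: [-0.4, -0.2, -1.6]
opening: 0.248
finger_force: 42.0
```

```bash
python3 -m pendant '[{"dx":0,"dy":1.5,"dz":0,"twist":0},{"dx":0,"dy":3,"dz":0,"twist":0},{"dx":0,"dy":4.5,"dz":0,"twist":0},{"dx":0,"dy":6,"dz":0,"twist":0},{"dx":0,"dy":7.5,"dz":0,"twist":0},{"dx":0,"dy":9,"dz":0,"twist":0},{"dx":0,"dy":9,"dz":-2,"twist":0},{"dx":0,"dy":9,"dz":-4,"twist":0}]'
python3 - <<'E'
from h import *
go((.56,0,.31,45),box(-.01,-.05,.29),box(-.01,-.05,.0985))
E
```

```text
time: 43.72
eef_pos: [0.6174, 0.2175, 0.3105]
tcp_rot: [0.889, 0.458, 0.0, -0.0]
contact_force: [-0.0, -0.5, -1.0]
opening: 0.245
finger_force: 42.0
now [0.6174 0.2175 0.3105] yaw 54.5 q [0.18 0.19 1.54 0.   1.4  0.8 ] t 43.7 open 0.24
dx -21.04 dy 7.97 dz 0.04 twist 9.5 n>=3.6
dx -51.55 dy 16.23 dz 2.01 twist 24.0 n>=8.7
dx -51.57 dy 16.22 dz 21.16 twist 24.0 n>=9.3
```

```bash
python3 -m pendant '[{"dx":-5,"dy":1.8,"dz":0,"twist":2},{"dx":-10,"dy":3.6,"dz":0,"twist":5},{"dx":-16,"dy":5.5,"dz":0,"twist":8},{"dx":-22,"dy":7.5,"dz":0,"twist":12},{"dx":-28,"dy":9.5,"dz":0,"twist":15},{"dx":-34,"dy":11.5,"dz":0,"twist":18},{"dx":-40,"dy":13,"dz":0,"twist":21},{"dx":-46,"dy":15,"dz":0,"twist":24},{"dx":-51.5,"dy":16.2,"dz":0,"twist":24},{"dx":-51.5,"dy":16.2,"dz":0,"twist":24}]'
python3 -m pendant '[{"dx":0,"dy":0,"dz":0,"twist":0},{"dx":0,"dy":0,"dz":0,"twist":0},{"dx":0,"dy":0,"dz":2,"twist":0}]'
python3 -c "
from h import *
go(box(-.01,-.05,.0985))"
```

```text
time: 44.98
eef_pos: [0.4486, -0.299, 0.3109]
tcp_rot: [0.966, 0.26, 0.001, 0.002]
contact_force: [0.8, 1.4, -0.7]
opening: 0.251
finger_force: 41.9
time: 45.35
eef_pos: [0.4512, -0.2954, 0.2903]
tcp_rot: [0.965, 0.264, 0.001, 0.002]
contact_force: [0.1, 0.2, -2.0]
opening: 0.249
finger_force: 42.0
now [ 0.4512 -0.2954  0.2903] yaw 30.6 q [-0.77 -0.06  1.85  0.    1.35  0.27] t 45.4 open 0.25
dx -0.19 dy -0.09 dz 19.18 twist 0.1 n>=3.1
```

```bash
python3 -m pendant '[{"dx":0,"dy":0,"dz":5,"twist":0},{"dx":0,"dy":0,"dz":9,"twist":0},{"dx":0,"dy":0,"dz":13,"twist":0},{"dx":0,"dy":0,"dz":16,"twist":0},{"dx":0,"dy":0,"dz":18,"twist":0},{"dx":0,"dy":0,"dz":18.8,"twist":0},{"dx":0,"dy":0,"dz":19.2,"twist":0},{"dx":0,"dy":0,"dz":19.3,"twist":0},{"dx":0,"dy":0,"dz":19.3,"twist":0}]'
```

```text
time: 46.48
eef_pos: [0.4493, -0.294, 0.1004]
tcp_rot: [0.965, 0.264, -0.002, -0.003]
contact_force: [-9.7, 9.4, 27.2]
opening: 0.249
finger_force: 46.3
```

```bash
python3 -m pendant '[{"dx":0,"dy":0,"dz":-0.3,"twist":0},{"dx":0,"dy":0,"dz":-0.3,"twist":0}]'
python3 -m pendant '[{"dx":0,"dy":0,"dz":0,"twist":0},{"dx":0,"dy":0,"dz":0,"twist":0},{"dx":0,"dy":0,"dz":0,"twist":0}]' 45
python3 -m pendant '[{"dx":0,"dy":0,"dz":-3,"twist":0},{"dx":0,"dy":0,"dz":-7,"twist":0},{"dx":0,"dy":0,"dz":-13,"twist":0},{"dx":0,"dy":0,"dz":-19,"twist":0},{"dx":0,"dy":0,"dz":-25,"twist":0},{"dx":0,"dy":0,"dz":-31,"twist":0},{"dx":0,"dy":0,"dz":-31,"twist":0}]' - 25
python3 - <<'E'
from h import *
c=cam("wrist");W=cloud(c);z=W[...,2];i=c["img"].astype(int)
rel=W[...,:2]-BC
for s in(1,-1):
    m=(s*(i[...,0]-i[...,2])>60)&(i[...,1]<80)&(abs(rel@BX)<.07)&(abs(rel@BY)<.12)&(z>.08)&(z<.15)
    if m.any(): q=rel[m].mean(0);print(m.sum(),W[m][:,2].max(),q@BX,q@BY)
go(box(.139,0,.42),box(.139,0,.3263))
save(cam("top"),"t7.png",crop=(260,150,480,320),scale=3)
E
```

```text
time: 46.72
eef_pos: [0.4505, -0.2957, 0.1002]
tcp_rot: [0.965, 0.263, 0.0, 0.0]
contact_force: [-2.3, 2.4, 7.5]
opening: 0.251
finger_force: 43.2
time: 47.1
eef_pos: [0.4496, -0.2956, 0.0979]
tcp_rot: [0.965, 0.263, -0.0, -0.0]
contact_force: [-0.3, -0.7, -1.3]
opening: 0.45
finger_force: 0.0
time: 47.98
eef_pos: [0.451, -0.2971, 0.4157]
tcp_rot: [0.965, 0.263, 0.003, 0.005]
contact_force: [-0.0, 0.1, -0.2]
opening: 0.452
finger_force: 0.0
251 0.1290968521916772 -0.009825132186404939 -0.0477193163913783
46 0.12699763115304002 -0.007508821326768928 0.042666960786062
now [ 0.4503 -0.2965  0.4116] yaw 30.5 q [-0.77 -0.1   1.67 -0.    1.57  0.27] t 48.0 open 0.45
dx 4.98 dy 14.86 dz -0.74 twist -0.0 n>=2.5
dx 4.97 dy 14.80 dz 8.63 twist -0.0 n>=2.9
```

View pics/t7.png

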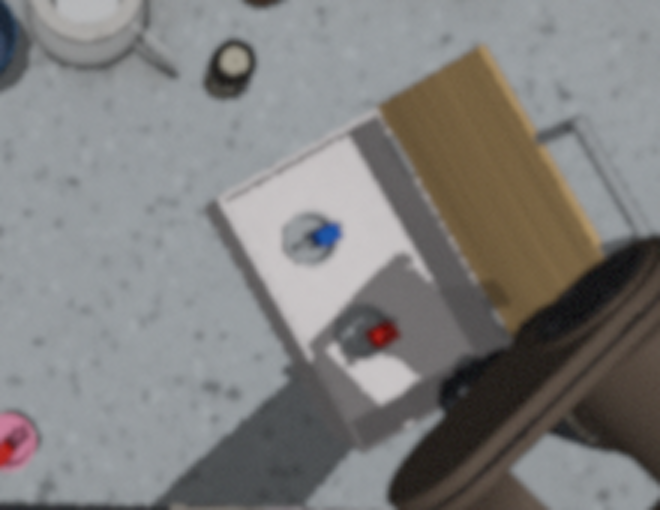

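Both stand upright in the box (blue (315,237), red (375,333)). Now the cover bar.

```bash
python3 -m pendant '[{"dx":2,"dy":5,"dz":-0.7,"twist":0},{"dx":4,"dy":10,"dz":-0.7,"twist":0},{"dx":5,"dy":14.8,"dz":-0.7,"twist":0},{"dx":5,"dy":14.8,"dz":-0.7,"twist":0},{"dx":5,"dy":14.8,"dz":2,"twist":0},{"dx":5,"dy":14.8,"dz":5,"twist":0},{"dx":5,"dy":14.8,"dz":8.6,"twist":0},{"dx":5,"dy":14.8,"dz":8.6,"twist":0},{"dx":5,"dy":14.8,"dz":8.6,"twist":0}]'
python3 -m pendant '[{"dx":0,"dy":0,"dz":0,"twist":0},{"dx":0,"dy":0,"dz":0,"twist":0},{"dx":0,"dy":0,"dz":0,"twist":0},{"dx":0,"dy":0,"dz":0,"twist":0},{"dx":0,"dy":0,"dz":0,"twist":0}]' 0 25
cat >> h.py <<'E'
def lid(ts,zo=0.,xo=0.):
    s=ctrl.get_state();M=R.from_quat(s["tcp_rot"]).as_matrix();r=s["eef_pos"][:2]-BC;print(r@BX,s["eef_pos"][2])
    for t in ts:
        p=np.array([*(BC+(.0808+xo-.21*np.cos(t))*BX),.1256+zo+.21*np.sin(t)]);print("%.2f"%t,np.round(M.T@(p-s["eef_pos"])*100,1))
E
python3 -c "
from h import *
lid(np.arange(1.85,.8,-.1))"
```

```text
time: 49.2
eef_pos: [0.5677, -0.3979, 0.3235]
tcp_rot: [0.965, 0.263, 0.0, 0.0]
contact_force: [-0.2, -0.9, -0.1]
opening: 0.446
finger_force: 0.0
time: 49.82
eef_pos: [0.5685, -0.3988, 0.3249]
tcp_rot: [0.965, 0.263, 0.001, 0.002]
contact_force: [0.6, -1.2, 5.8]
opening: 0.128
finger_force: 25.4
0.13860768036050625 0.32490674032196737
1.85 [-0.   0.  -0.3]
1.75 [-0.  -2.  -0.7]
1.65 [-0.  -4.1 -1. ]
1.55 [-0.  -6.2 -1.1]
1.45 [-0.  -8.3 -1. ]
1.35 [ -0.  -10.4  -0.6]
1.25 [ -0.  -12.4  -0.1]
1.15 [ -0.  -14.4   0.7]
1.05 [ -0.  -16.2   1.6]
0.95 [ -0.  -18.    2.8]
0.85 [ -0.  -19.7   4.1]
```

```bash
python3 -m pendant '[{"dx":0,"dy":-2,"dz":-0.4,"twist":0},{"dx":0,"dy":-4.1,"dz":-0.7,"twist":0},{"dx":0,"dy":-6.2,"dz":-0.8,"twist":0},{"dx":0,"dy":-8.3,"dz":-0.7,"twist":0},{"dx":0,"dy":-10.4,"dz":-0.4,"twist":0},{"dx":0,"dy":-12.4,"dz":0.1,"twist":0},{"dx":0,"dy":-14.4,"dz":0.8,"twist":0},{"dx":0,"dy":-16.2,"dz":1.7,"twist":0},{"dx":0,"dy":-18,"dz":2.9,"twist":0},{"dx":0,"dy":-18,"dz":2.9,"twist":0}]'
python3 -c "
from h import *
lid(np.arange(.95,-.05,-.1))"
```

```text
time: 51.08
eef_pos: [0.4757, -0.2415, 0.2926]
tcp_rot: [0.965, 0.263, -0.001, -0.002]
contact_force: [-0.4, 1.0, 2.0]
opening: 0.129
finger_force: 24.8
-0.04406695310361782 0.2926397920941574
0.95 [-0.   0.3 -0.4]
0.85 [-0.  -1.4  0.9]
0.75 [-0.  -2.9  2.4]
0.65 [-0.  -4.2  4. ]
0.55 [-0.  -5.4  5.7]
0.45 [-0.  -6.4  7.6]
0.35 [-0.  -7.2  9.5]
0.25 [-0.  -7.8 11.5]
0.15 [-0.  -8.2 13.6]
0.05 [ 0.  -8.4 15.7]
```

```bash
python3 -m pendant '[{"dx":0,"dy":-1.5,"dz":1.1,"twist":0},{"dx":0,"dy":-2.9,"dz":2.5,"twist":0},{"dx":0,"dy":-4.2,"dz":4.1,"twist":0},{"dx":0,"dy":-5.4,"dz":5.8,"twist":0},{"dx":0,"dy":-6.4,"dz":7.6,"twist":0},{"dx":0,"dy":-7.2,"dz":9.5,"twist":0},{"dx":0,"dy":-7.8,"dz":11.5,"twist":0},{"dx":0,"dy":-8.1,"dz":13,"twist":0},{"dx":0,"dy":-8.2,"dz":14,"twist":0},{"dx":0,"dy":-8.3,"dz":14.8,"twist":0}]'
python3 -c "
from h import *
lid([.1,.05,0])"
```

```text
time: 52.32
eef_pos: [0.4332, -0.1693, 0.1434]
tcp_rot: [0.965, 0.262, -0.001, -0.003]
contact_force: [-3.1, 6.7, 0.8]
opening: 0.129
finger_force: 27.4
-0.12787813238221807 0.14340489894428277
0.10 [-0.  -0.  -0.3]
0.05 [-0.  -0.1  0.7]
0.00 [-0.  -0.1  1.8]
```

```bash
python3 -m pendant '[{"dx":0,"dy":-0.1,"dz":0.4,"twist":0},{"dx":0,"dy":-0.1,"dz":0.8,"twist":0},{"dx":0,"dy":-0.1,"dz":1.1,"twist":0},{"dx":0,"dy":-0.1,"dz":1.4,"twist":0},{"dx":0,"dy":-0.1,"dz":1.7,"twist":0},{"dx":0,"dy":-0.1,"dz":1.9,"twist":0},{"dx":0,"dy":-0.1,"dz":1.9,"twist":0}]'
```

```text
time: 53.2
eef_pos: [0.4325, -0.1682, 0.1243]
tcp_rot: [0.965, 0.262, -0.001, -0.004]
contact_force: [-1.5, 7.6, -1.2]
opening: 0.128
finger_force: 27.5
```

```bash
python3 -m pendant '[{"dx":0,"dy":0,"dz":0.2,"twist":0},{"dx":0,"dy":0,"dz":0.4,"twist":0},{"dx":0,"dy":0,"dz":0.4,"twist":0}]'
```

```text
time: 53.58
eef_pos: [0.4325, -0.1681, 0.1203]
tcp_rot: [0.965, 0.262, -0.001, -0.004]
contact_force: [-1.7, 7.5, -1.0]
opening: 0.127
finger_force: 27.6
```

```bash
python3 -m pendant '[{"dx":0,"dy":0,"dz":0.2,"twist":0},{"dx":0,"dy":0,"dz":0.3,"twist":0},{"dx":0,"dy":0,"dz":0.3,"twist":0}]'
python3 - <<'E'
from h import *
c=cam("scene");W=cloud(c);z=W[...,2];i=c["img"].astype(int);rel=W[...,:2]-BC;a=rel@BX;b=rel@BY
m=(abs(a)<.07)&(abs(b)<.11)&(z>.1)&(z<.25);A=np.c_[a[m],np.ones(m.sum())];print(m.sum(),np.linalg.lstsq(A,z[m],rcond=None)[0])
E
```

```text
time: 53.95
eef_pos: [0.4325, -0.1681, 0.1187]
tcp_rot: [0.965, 0.262, -0.002, -0.004]
contact_force: [-5.2, 9.3, 7.0]
opening: 0.132
finger_force: 28.4
1303 [-0.00194797  0.14092591]
```

The cover is shut (slope ~0). Letting go and going to the hook.

```bash
python3 -m pendant '[{"dx":0,"dy":0,"dz":-0.2,"twist":0},{"dx":0,"dy":0,"dz":-0.2,"twist":0},{"dx":0,"dy":0,"dz":-0.2,"twist":0},{"dx":0,"dy":0,"dz":-0.2,"twist":0}]' 40
python3 -m pendant '[{"dx":0,"dy":0,"dz":-3,"twist":0},{"dx":0,"dy":0,"dz":-8,"twist":0},{"dx":0,"dy":0,"dz":-14,"twist":0},{"dx":0,"dy":0,"dz":-20,"twist":0},{"dx":0,"dy":0,"dz":-20,"twist":0}]' 
python3 - <<'E'
from h import *
c=cam("scene");W=cloud(c);z=W[...,2];rel=W[...,:2]-BC;a=rel@BX;b=rel@BY
m=(abs(a)<.07)&(abs(b)<.11)&(z>.1)&(z<.25);print(m.sum(),np.linalg.lstsq(np.c_[a[m],np.ones(m.sum())],z[m],rcond=None)[0])
c=cam("top");W=cloud(c);z=W[...,2]
m=(np.hypot(W[...,0]-.471,W[...,1]-.165)<.03)&(z>.25)&(z<.265);print("stud",m.sum(),np.round(W[m].mean(0),4))
go((.50,0,.33,54.5),hang(.2,0,.33),hang(.2,0,.238))
E
```

```text
time: 54.5
eef_pos: [0.4341, -0.1708, 0.1215]
tcp_rot: [0.965, 0.263, 0.0, 0.0]
contact_force: [0.4, -1.3, -0.4]
opening: 0.403
finger_force: 0.0
time: 55.12
eef_pos: [0.4362, -0.1721, 0.3284]
tcp_rot: [0.965, 0.263, 0.004, 0.005]
contact_force: [-0.2, -0.6, 0.2]
opening: 0.399
finger_force: 0.0
1679 [-0.00039439  0.14098123]
stud 31 [0.4737 0.1634 0.2579]
now [ 0.4342 -0.1707  0.322 ] yaw 30.5 q [-0.59 -0.25  1.96 -0.    1.43  0.45] t 55.2 open 0.4
dx 14.33 dy -11.38 dz -0.81 twist -24.0 n>=2.9
dx 20.18 dy -27.10 dz -0.83 twist -24.0 n>=5.4
dx 20.18 dy -27.12 dz 8.37 twist -24.0 n>=5.6
```

```bash
python3 -m pendant '[{"dx":5,"dy":-4,"dz":-0.8,"twist":-6},{"dx":10,"dy":-8,"dz":-0.8,"twist":-12},{"dx":14,"dy":-13,"dz":-0.8,"twist":-18},{"dx":17,"dy":-19,"dz":-0.8,"twist":-24},{"dx":20.2,"dy":-24,"dz":-0.8,"twist":-24},{"dx":20.2,"dy":-27.1,"dz":-0.8,"twist":-24},{"dx":20.2,"dy":-27.1,"dz":-0.8,"twist":-24},{"dx":20.2,"dy":-27.1,"dz":-0.8,"twist":-24},{"dx":20.2,"dy":-27.1,"dz":-0.8,"twist":-24}]' 35
python3 - <<'E'
from h import *
c=cam("wrist");W=cloud(c);z=W[...,2]
m=(np.hypot(W[...,0]-.471,W[...,1]-.165)<.025)&(z>.252)&(z<.265);print("stud",m.sum(),np.round(W[m].mean(0),4))
arc(-125.5,-85.5,8,.238)
E
```

```text
time: 56.35
eef_pos: [0.471, 0.1643, 0.3288]
tcp_rot: [0.89, 0.457, -0.001, -0.0]
contact_force: [0.7, -0.6, 0.4]
opening: 0.347
finger_force: 0.0
stud 392 [0.4727 0.165  0.2576]
now [0.4711 0.1643 0.329 ] yaw 54.3 q [ 0.13 -0.17  1.88 -0.    1.43  0.75] t 56.4 open 0.35
dx 0.15 dy 1.68 dz 9.10 twist -5.2 n>=1.5
dx 0.38 dy 3.41 dz 9.10 twist -10.2 n>=1.6
dx 0.76 dy 5.11 dz 9.10 twist -15.2 n>=1.7
dx 1.29 dy 6.77 dz 9.10 twist -20.2 n>=1.9
dx 1.96 dy 8.38 dz 9.10 twist -25.2 n>=2.4
dx 2.77 dy 9.93 dz 9.10 twist -30.2 n>=2.8
dx 3.71 dy 11.40 dz 9.09 twist -35.2 n>=3.3
dx 4.78 dy 12.78 dz 9.09 twist -40.2 n>=3.8
```

```bash
python3 -m pendant '[{"dx":0.1,"dy":0,"dz":4,"twist":0},{"dx":0.1,"dy":0,"dz":8,"twist":0},{"dx":0.1,"dy":0,"dz":9.1,"twist":0},{"dx":0.1,"dy":0,"dz":9.1,"twist":0},{"dx":0.2,"dy":1.7,"dz":9.1,"twist":-5},{"dx":0.4,"dy":3.4,"dz":9.1,"twist":-10},{"dx":0.8,"dy":5.1,"dz":9.1,"twist":-15},{"dx":1.3,"dy":6.8,"dz":9.1,"twist":-20},{"dx":2,"dy":8.4,"dz":9.1,"twist":-25},{"dx":2.8,"dy":9.9,"dz":9.1,"twist":-30}]'
python3 -c "
from h import *
arc(-95.5,-45.5,10,.238)"
```

```text
time: 57.65
eef_pos: [0.5691, 0.1306, 0.2411]
tcp_rot: [0.74, 0.673, 0.001, 0.001]
contact_force: [-1.8, 0.8, 0.6]
opening: 0.348
finger_force: 0.6
now [0.5691 0.1306 0.2411] yaw 84.6 q [0.05 0.08 1.8  0.   1.26 0.15] t 57.6 open 0.35
dx -0.11 dy 1.63 dz 0.32 twist -4.9 n>=0.5
dx 0.12 dy 3.36 dz 0.32 twist -9.9 n>=0.9
dx 0.49 dy 5.06 dz 0.33 twist -14.9 n>=1.4
dx 1.02 dy 6.73 dz 0.33 twist -19.9 n>=1.9
dx 1.68 dy 8.34 dz 0.34 twist -24.9 n>=2.3
dx 2.48 dy 9.89 dz 0.34 twist -29.9 n>=2.8
dx 3.42 dy 11.36 dz 0.35 twist -34.9 n>=3.3
dx 4.48 dy 12.75 dz 0.35 twist -39.9 n>=3.7
dx 5.66 dy 14.04 dz 0.36 twist -44.9 n>=4.2
dx 6.94 dy 15.22 dz 0.36 twist -49.9 n>=4.7
```

```bash
python3 -m pendant '[{"dx":0,"dy":1.6,"dz":0.1,"twist":-5},{"dx":0.1,"dy":3.4,"dz":0.1,"twist":-10},{"dx":0.5,"dy":5.1,"dz":0.1,"twist":-15},{"dx":1,"dy":6.7,"dz":0.1,"twist":-20},{"dx":1.7,"dy":8.3,"dz":0.1,"twist":-25},{"dx":2.5,"dy":9.9,"dz":0.1,"twist":-30},{"dx":3.4,"dy":11.4,"dz":0.1,"twist":-35},{"dx":4.5,"dy":12.8,"dz":0.1,"twist":-40},{"dx":5.7,"dy":14,"dz":0.1,"twist":-45},{"dx":6.9,"dy":15.2,"dz":0.1,"twist":-50}]'
python3 -c "
from h import *
arc(-45.5,-30,6,.24)"
```

```text
time: 58.9
eef_pos: [0.7269, 0.1847, 0.2402]
tcp_rot: [0.386, 0.923, 0.0, 0.001]
contact_force: [-1.4, -0.1, 0.4]
opening: 0.353
finger_force: 0.5
now [0.7269 0.1847 0.2402] yaw 134.6 q [ 0.11  0.44  1.36 -0.    1.34 -0.66] t 58.9 open 0.35
dx 0.04 dy 0.97 dz 0.02 twist -2.5 n>=0.2
dx 0.10 dy 1.87 dz 0.02 twist -5.1 n>=0.5
dx 0.20 dy 2.77 dz 0.02 twist -7.7 n>=0.7
dx 0.34 dy 3.66 dz 0.02 twist -10.2 n>=1.0
dx 0.52 dy 4.54 dz 0.03 twist -12.8 n>=1.2
dx 0.74 dy 5.42 dz 0.03 twist -15.4 n>=1.4
```

```bash
python3 -m pendant '[{"dx":0,"dy":0.9,"dz":0,"twist":-2.5},{"dx":0.1,"dy":1.8,"dz":0,"twist":-5},{"dx":0.2,"dy":2.7,"dz":0,"twist":-7.7},{"dx":0.3,"dy":3.5,"dz":0,"twist":-10},{"dx":0.4,"dy":4.1,"dz":0,"twist":-10},{"dx":0.4,"dy":4.1,"dz":0,"twist":-10}]'
python3 -m pendant '[{"dx":0,"dy":0.3,"dz":0,"twist":0},{"dx":0,"dy":0.6,"dz":0,"twist":0},{"dx":0,"dy":0.6,"dz":0,"twist":0}]'
```

```text
time: 59.65
eef_pos: [0.7522, 0.2168, 0.2374]
tcp_rot: [0.305, 0.952, 0.0, 0.0]
contact_force: [0.2, -0.4, 0.8]
opening: 0.349
finger_force: 0.0
time: 60.02
eef_pos: [0.7545, 0.2197, 0.2372]
tcp_rot: [0.305, 0.952, -0.002, -0.002]
contact_force: [-4.5, -4.8, 2.0]
opening: 0.353
finger_force: 2.8
```

```bash
python3 -m pendant '[{"dx":0,"dy":0.3,"dz":0,"twist":0},{"dx":0,"dy":0.4,"dz":0,"twist":0},{"dx":0,"dy":0.4,"dz":0,"twist":0}]'
python3 -m pendant '[{"dx":0,"dy":-0.4,"dz":0,"twist":0},{"dx":0,"dy":-0.9,"dz":0,"twist":0},{"dx":0,"dy":-0.9,"dz":0,"twist":0},{"dx":0,"dy":-0.9,"dz":-4,"twist":0},{"dx":0,"dy":-0.9,"dz":-10,"twist":0},{"dx":0,"dy":-0.9,"dz":-14,"twist":0},{"dx":0,"dy":-0.9,"dz":-14,"twist":0}]'
python3 -c "
from h import *
go((.62,.0,.38,100))"
```

```text
time: 60.4
eef_pos: [0.7547, 0.2199, 0.237]
tcp_rot: [0.306, 0.952, -0.006, -0.004]
contact_force: [-11.8, -10.6, 2.5]
opening: 0.353
finger_force: 7.7
time: 61.28
eef_pos: [0.7539, 0.2178, 0.3848]
tcp_rot: [0.305, 0.952, 0.003, 0.005]
contact_force: [0.5, 0.8, 0.3]
opening: 0.348
finger_force: 0.0
now [0.7539 0.2178 0.3848] yaw 144.5 q [ 0.15  0.47  1.06  0.    1.59 -0.8 ] t 61.3 open 0.35
dx -1.75 dy -25.51 dz 0.28 twist 44.5 n>=4.2
```

```bash
python3 -m pendant '[{"dx":-0.5,"dy":-6,"dz":0,"twist":10},{"dx":-1,"dy":-12,"dz":0,"twist":20},{"dx":-1.5,"dy":-18,"dz":0,"twist":30},{"dx":-1.7,"dy":-25.5,"dz":0,"twist":40},{"dx":-1.7,"dy":-25.5,"dz":0,"twist":44},{"dx":-1.7,"dy":-25.5,"dz":0,"twist":44},{"dx":-1.7,"dy":-25.5,"dz":0,"twist":44},{"dx":-1.7,"dy":-25.5,"dz":0,"twist":44}]'
python3 - <<'E'
from h import *
c=cam("top");W=cloud(c);z=W[...,2];save(c,"t9.png",scale=1.2);i=c["img"].astype(int)
m=(np.hypot(W[...,0]-.75,W[...,1]-.212)<.03)&(z>.25)&(z<.265);p=W[m].mean(0);print("stud",m.sum(),p,np.degrees(np.arctan2(*(p[:2]-PV)[::-1])))
o=np.load("top0.npz");
for n,q in dict(mug=(.725,.077),salt=(.686,-.163),tea=(.763,-.035)).items():
    for V in(o["W"],W):
        k=(np.hypot(V[...,0]-q[0],V[...,1]-q[1])<.07)&(V[...,2]>.085)&(V[...,2]<.12);print(n,k.sum(),np.round(V[k].mean(0),3))
c=cam("scene");W=cloud(c);z=W[...,2];rel=W[...,:2]-BC;a=rel@BX;b=rel@BY
m=(abs(a)<.07)&(abs(b)<.11)&(z>.1)&(z<.25);print(m.sum(),np.linalg.lstsq(np.c_[a[m],np.ones(m.sum())],z[m],rcond=None)[0])
E
```

```text
time: 62.28
eef_pos: [0.6186, 0.0007, 0.3769]
tcp_rot: [0.639, 0.769, -0.0, -0.0]
contact_force: [0.0, -0.1, -0.0]
opening: 0.349
finger_force: 0.0
stud 35 [0.74900425 0.21324096 0.25844725] -35.31263274062181
mug 253 [0.721 0.078 0.095]
mug 10 [0.673 0.085 0.097]
salt 226 [ 0.69  -0.158  0.103]
salt 227 [ 0.69  -0.158  0.103]
tea 732 [ 0.756 -0.033  0.104]
tea 72 [ 0.768 -0.06   0.105]
1697 [-0.00037125  0.14091092]
```

View pics/t9.png

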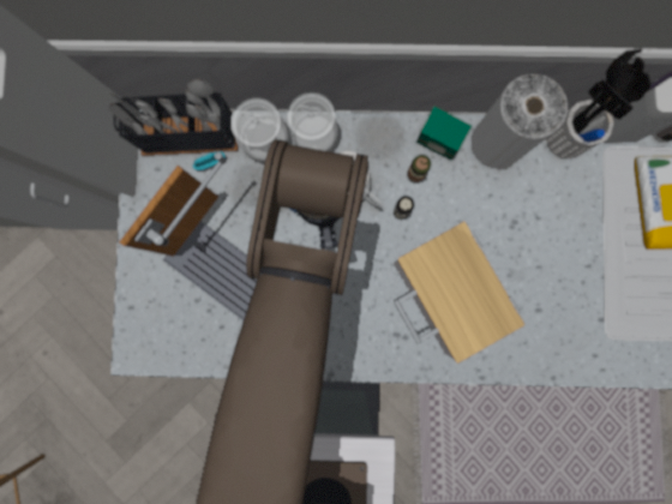

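The hook is folded along the board ((150,240) to (222,158)), the cover is shut, and the robot is clear.

```bash
python3 -c "
from plant import ctrl
print(ctrl.sign_off())"
```

```text
the job is handed in; nothing more can be done
None
```

The job is handed in: the red and blue strainers (no yellow one was there) hung together for over three seconds and now stand upright in the shut box, with the empty hook folded flat; the arm hid the mug and teapot in the last picture, but nothing was moved near them.

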